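# Mix the draw beads and knock in the round peg

## Robot

A 6-joint arm with a two-finger parallel gripper is mounted at the origin on the work surface. World frame = base frame: x ahead of the robot, y to its left, z up, the work surface at z = 0. Lengths are in mm, angles in rad, forces in N, time in s.
With the tool pointing down it reaches from about 300 to 750 mm from the base axis. Payload 8.5 kg.
Tool frame: the origin (TCP) lies at the very end of the fingers, on their centre line; the grasp point (between the pads) lies 19 mm behind it (ctrl.grip_depth is the distance from the TCP to the grasp point, in mm); z points along the fingers, y is the line along which they close (so a half turn about z gives the same grasp; the last joint's range is limited). The gripper opens to 88 mm and grips with 3 to 60 N. Pads are 18 mm wide; open, the fingers measure 123 mm over their backs; the gripper's body (75 mm by 187 mm) begins 45 mm behind the grasp point.
Start: joints at [-1.358, 0.381, 1.297, -0, 1.464, -0.215], TCP at [228.171, -500.418, 238.748] pointing down, gripper open.
Joint ranges: [-3.11, 3.11], [-0.89, 2.33], [0.22, 2.48], [-1.42, 4.56], [0.17, 2.85], [-2.88, 2.88]. Speed limits (rad/s): [2.39, 2.39, 3.14, 3.14, 3.14, 3.14].

## Interface

Orientations are given as a 3x3 rotation matrix whose columns are the frame's x, y, z axes.
In Python, from station import ctrl, viewer gives the robot as it stands.
- The arm moves only by the tool jog_arm, never from a script. Its argument "series" is a list of rows, each a list of 3 entries, a list of its own where there are three numbers: the shift along the tool's x, y, z in mm, then the turn about the tool's z in degrees, then the opening, from -1 (shut) to 1 (fully open). A call has 1 to 20 rows; each row shifts and turns the commanded pose from where the row before left it, along the tool's axes as they then stand; what a row does not reach is not made up. A row lasts 1/12 s, in which the tool goes at most 41.7 mm and 7.16 degrees, less where a joint would pass 70% of its speed; a pose out of reach is approached as far as the arm can. A call with a gripper value outside its range is refused whole. The fingers move at their own pace and stop on an object; "force" is the grip in N (left out, the last holds). Time passes only in rows, so rows that do not move let the fingers close. It gives the time, the measured TCP pose, the force, the opening and the grip force at its end, in the units of the state.
- ctrl.sense(): the state, without advancing time (a new reading comes with each control period).
- viewer.grab_frame(name): name is "side" or "top"; returns the picture (384x512x3 uint8, red, green, blue); there is no depth.
- viewer.camera_info(name): a dict with "intrinsics" (3x3 intrinsics, pixels), "k1" (the pictures are not rectified: a ray, as slopes to the right and down, at radius r is drawn at 1 + k1 r^2 times it, then the intrinsics apply), "T" (4x4, takes a point from camera to world coordinates). Camera axes: x right, y down, z forward; pixel columns grow to the right and rows downward; lengths in mm; the calibration is good to about 2 mm. A picture is of the moment at which its call begins. camera_info takes no time and is no camera call.
- ctrl.hand_in(): hands the job in; it is judged then, once.
Trained networks look in the newest picture that a camera, given by its name, has taken for a name from the list of things; names that differ only in an ending like _2 or _b are one class to them, and where a whole thing is asked for, a point or a joint stands for the part that bears it (a point fixed in the world has none). Each returns a list of dicts, best first, with "score" (0 to 1); they miss things now and then, are a little off and sometimes report something else, mostly with a low value. They report only what shows in the picture. A call takes as long as a camera call.
- viewer.find_in(camera, label): "box" ([left, top, right, bottom] as shares, 0 to 1, of the picture: columns of its width, rows of its height, round what is visible of it).
- viewer.spot_point(camera, label): "at" ([row, column] as shares, 0 to 1, of the picture: columns of its width, rows of its height: a listed point, or the origin of a listed thing).
The state is a dict: "clock": time; "q": joint angles; "joint_vel": joint speeds; "tau": joint torques, N m; "tool_pos": TCP position; "orientation": TCP orientation; "force": force on the tool from outside, world axes, zero at the start; "ft_torque": the same for the moment, N m; "finger_gap": finger opening in mm; "finger_force": force on a finger pad.
Only numpy, scipy, OpenCV 4.12 (cv2) and the standard library are available. Lean on these libraries where they do the work, as an engineer would, in place of code of your own. Each camera call takes 0.05 s, during which the arm holds its last target. There are 200 camera calls.

## Task

Get the table ready for the next round of the draw game: put every loose wooden bead into the bowl with the others, then take the spoon and stir the beads well, down among them, pushing them round with four or more turns round the bowl, and lay the spoon back in the steel tray. Then take the mallet, knock the scorekeeper's thick mushroom-headed peg all the way down with the mallet's head, never with the gripper or spoon, and put the mallet back in the tray. Keep all the beads in the bowl, and leave the cup, the jar and the dice alone.

Things in the scene. Friction and masses are not known exactly. Their poses are not given: they have to be found in the camera images.
- bead1: a loose chunky turned wooden bead, nearly a ball, 36 mm across and 32 mm high, with flat ends 22 mm across; origin at the centre of one flat end (its underside as it stands), z along its axis. Starts standing on the table; 2 to 4 of bead1 to bead4 are present
- bead2: a loose chunky turned wooden bead, nearly a ball, 36 mm across and 32 mm high, with flat ends 22 mm across; origin at the centre of one flat end (its underside as it stands), z along its axis. Starts standing on the table; 2 to 4 of bead1 to bead4 are present
- bead3: a loose chunky turned wooden bead, nearly a ball, 36 mm across and 32 mm high, with flat ends 22 mm across; origin at the centre of one flat end (its underside as it stands), z along its axis. Starts standing on the table; 2 to 4 of bead1 to bead4 are present
- bead4: a loose chunky turned wooden bead, nearly a ball, 36 mm across and 32 mm high, with flat ends 22 mm across; origin at the centre of one flat end (its underside as it stands), z along its axis. Starts standing on the table; 2 to 4 of bead1 to bead4 are present
- inbead1: a chunky turned wooden bead, nearly a ball, 36 mm across and 32 mm high, with flat ends 22 mm across; origin at the centre of one flat end (its underside as it stands), z along its axis. Starts in the bowl
- inbead2: a chunky turned wooden bead, nearly a ball, 36 mm across and 32 mm high, with flat ends 22 mm across; origin at the centre of one flat end (its underside as it stands), z along its axis. Starts in the bowl
- inbead3: a chunky turned wooden bead, nearly a ball, 36 mm across and 32 mm high, with flat ends 22 mm across; origin at the centre of one flat end (its underside as it stands), z along its axis. Starts in the bowl
- bowl: white round bowl that stays where it stands on the table, 224 mm across at the rim, 60 mm high, wall 6 mm; flat inner floor 6 mm above the table and about 95 mm across, from which the sides slope up at 30 degrees and then more steeply; origin at the centre of its underside, z up
- tray: flat steel tray that stays where it stands, 260 mm (its x) by 180 mm (its y), rim 14 mm high, wall and floor 4 mm; origin at the centre of its underside, z up
- spoon: wooden spoon with a black rubber grip, 200 mm long, lying flat in the tray; origin on its underside at mid-length, x towards the head, z up. Rubber grip 16 mm wide and 26 mm high from x = -100 to 0 mm, then a slim wooden shank 14 mm wide and 12 mm high; flat round head 34 mm across and 12 mm thick centred at x = +83 mm; the underside is straight
- spoon_tip (a point): far end of the spoon's head: 100 mm along x from the spoon's origin, 6 mm above its underside; axes as the spoon
- mallet: small mallet standing on one face of its rubber head in the tray with its handle level; origin at the centre of the head's lower face, z up along the head's axis, x along the handle. Head: cylinder 48 mm across, 66 mm high. Handle: bar 18 mm wide and 22 mm high, from x = 24 to x = 143 mm, its mid-line 33 mm above the head's lower face
- scorer: white plastic scorekeeper block that stays where it stands, 220 mm (its x) by 110 mm (its y), 45 mm high; origin at the centre of its underside, z up. Carries three thin fixed score pegs 12 mm tall, and at x = -70 mm, y = 0 one thick mushroom-headed round peg (head 28 mm across) that can be knocked down
- peg_top (a point): centre of the top face of the thick mushroom-headed peg; it stands 30 mm above the block when up and 10 mm when fully down
- peg (a joint): how far the thick peg has been knocked down, m: 0 up, 0.020 fully down. Stiff (about 8 N); it stays where it is driven
- cup: empty porcelain cup, 76 mm across and 70 mm high, a bystander; origin at the centre of its underside
- jar: closed glass dice jar with a button lid, 88 mm across and 108 mm high, a bystander; origin at the centre of its underside
- die1: grey die, 20 mm, a bystander; origin at the centre of its underside
- die2: grey die, 20 mm, a bystander; origin at the centre of its underside
- die3: grey die, 20 mm, a bystander; origin at the centre of its underside

How it is judged (in metres and radians):
On the way, in this order (a step that is already met when the one before it is completed fails the run):
1. every loose bead is in the bowl (horizontal distance between each of bead1, bead2, bead3, bead4 and bowl below 0.1 m and z of each of bead1, bead2, bead3, bead4 in the frame of bowl below 0.07 m), for 0.2 s.
2. the spoon stirs through the far (+x) side of the bowl, moving beads (x of spoon_tip in the frame of bowl above 0.0125 m and y of spoon_tip in the frame of bowl between -0.022 and 0.022 m and horizontal distance between spoon_tip and bowl below 0.1 m and z of spoon_tip in the frame of bowl below 0.042 m and linear speed of any of inbead1, inbead2, inbead3, bead1, bead2, bead3, bead4 above 0.006 m/s), for 0.02 s.
3. the spoon stirs through the near (-x) side of the bowl, moving beads (x of spoon_tip in the frame of bowl below -0.0125 m and y of spoon_tip in the frame of bowl between -0.022 and 0.022 m and horizontal distance between spoon_tip and bowl below 0.1 m and z of spoon_tip in the frame of bowl below 0.042 m and linear speed of any of inbead1, inbead2, inbead3, bead1, bead2, bead3, bead4 above 0.006 m/s), for 0.02 s.
4. the spoon stirs through the left (+y) side of the bowl (y of spoon_tip in the frame of bowl above 0.0125 m and x of spoon_tip in the frame of bowl between -0.0115 and 0.0115 m and horizontal distance between spoon_tip and bowl below 0.1 m and z of spoon_tip in the frame of bowl below 0.042 m), for 0.02 s.
5. the spoon stirs through the right (-y) side of the bowl (y of spoon_tip in the frame of bowl below -0.0125 m and x of spoon_tip in the frame of bowl between -0.0115 and 0.0115 m and horizontal distance between spoon_tip and bowl below 0.1 m and z of spoon_tip in the frame of bowl below 0.042 m), for 0.02 s.
6. the spoon stirs again through the far (+x) side of the bowl, moving beads (all of step 2), for 0.02 s.
7. the spoon stirs again through the near (-x) side of the bowl, moving beads (all of step 3), for 0.02 s.
8. the spoon is back in the tray, released and at rest (x of spoon in the frame of tray between -0.13 and 0.13 m and y of spoon in the frame of tray between -0.09 and 0.09 m and z of spoon in the frame of tray between 0 and 0.045 m and linear speed of spoon below 0.03 m/s and contact force between the fingers and spoon below 0.1 N), for 0.2 s.
9. the mallet drives the thick peg down (value of joint peg above 0.017 m and contact force between mallet and scorer above 1 N), for 0.02 s.
At the end, for the whole second after the job is handed in: Every bead lies in the bowl at rest (within 100 mm of its centre, origin under 70 mm above its underside); spoon and mallet lie in the tray (origins inside its outline, under 45 mm above its underside), released, at rest; the thick peg is down by over 15.5 of its 20 mm (all of step 1 and all of step 8 and horizontal distance between each of inbead1, inbead2, inbead3 and bowl below 0.1 m and z of each of inbead1, inbead2, inbead3 in the frame of bowl below 0.07 m and linear speed of each of bead1, bead2, bead3, bead4, inbead1, inbead2, inbead3, mallet below 0.03 m/s and x of mallet in the frame of tray between -0.13 and 0.13 m and y of mallet in the frame of tray between -0.09 and 0.09 m and z of mallet in the frame of tray between 0 and 0.045 m and contact force between the fingers and mallet below 0.1 N and value of joint peg above 0.0155 m); the robot touches nothing.
It fails at once if the cup, the jar or a die is moved more than 30 mm (distance of any of cup, jar, die1, die2, die3 from where it was at the start of the episode above 0.03 m).
It fails at once if the gripper or the spoon presses on the scorekeeper (contact force between any of the fingers, spoon and scorer above 3 N).
Of bead1, bead2, bead3, bead4 only 2 to 4 are there at a start; the rules pass over those that are not, and their reading is None.
At some moment in a run one of bead1, bead2, bead3, bead4 may be knocked a few centimetres aside while the robot is not near it.
It also fails if it takes over 210 s, if anything falls off the work surface, if the arm or the gripper's body presses on something with over 40 N, if the wrist force passes 120 N, or if a joint passes its speed limit or range.

## Working session

There is one attempt and no reset: what is moved stays moved. The work goes in short steps, Python scripts to look and compute and a tool call to move; the robot and the scene stay as the last step left them, time stands still between calls to the robot, and variables do not carry over. Pictures are saved under pics/ and viewed, at most 14 in all, crops included, and the job is handed in when it is done.

Besides the shell and the picture viewer there is one more tool, called after ">>>" by a JSON object that holds its "name" and its "arguments". jog_arm: Moves the arm, as the interface text tells. Its arguments: {"type":"object","properties":{"series":{"type":"array","items":{"type":"array"}},"force":{"type":"number"}},"required":["series"]}

```bash
ls; mkdir -p pics; cat > h.py <<'E'
import numpy as np, cv2
from station import ctrl, viewer
def ray(cam,u,v):
    c=viewer.camera_info(cam);K=np.array(c["intrinsics"]);T=np.array(c["T"]);k=c["k1"]
    d=np.array([(u-K[0,2])/K[0,0],(v-K[1,2])/K[1,1]]);s=d.copy()
    for _ in range(30): s=d/(1+k*(s@s))
    w=T[:3,:3]@np.array([s[0],s[1],1.]);return T[:3,3],w/np.linalg.norm(w)
def onz(cam,u,v,z):
    o,d=ray(cam,u,v);return o+d*(z-o[2])/d[2]
def px(cam,p):
    c=viewer.camera_info(cam);K=np.array(c["intrinsics"]);T=np.array(c["T"]);k=c["k1"]
    q=T[:3,:3].T@(np.array(p,float)-T[:3,3]);s=q[:2]/q[2];s=s*(1+k*(s@s))
    return K[0,0]*s[0]+K[0,2],K[1,1]*s[1]+K[1,2]
def tri(a,b):
    (o1,d1),(o2,d2)=ray(*a),ray(*b)
    A=np.stack([d1,-d2],1);t=np.linalg.lstsq(A,o2-o1,rcond=None)[0]
    p,q=o1+t[0]*d1,o2+t[1]*d2;return (p+q)/2,np.linalg.norm(p-q)
def save(cam,name):
    im=viewer.grab_frame(cam);cv2.imwrite(f"pics/{name}.png",cv2.cvtColor(im,cv2.COLOR_RGB2BGR));return im
E
python3 - <<'E'
from h import *
np.set_printoptions(precision=1,suppress=True)
print(ctrl.sense())
for c in("top","side"):
    save(c,c+"0");i=viewer.camera_info(c);print(c,i)
    for l in("bead1","bowl","tray","spoon","spoon_tip","mallet","scorer","peg_top"):
        print(l,[(round(r["score"],2),round(r["at"][1]*512,1),round(r["at"][0]*384,1)) for r in viewer.spot_point(c,l) if r["score"]>.2])
E
```

```text
pics
{'clock': 0.0, 'q': array([-1.4,  0.4,  1.3, -0. ,  1.5, -0.2]), 'joint_vel': array([ 0.,  0., -0., -0.,  0.,  0.]), 'tau': array([  0. , -43.8, -22.5,   0.1,   0. ,  -0. ]), 'tool_pos': array([ 228.1, -500.2,  238.2]), 'orientation': array([[ 0.9,  0.4, -0. ],
       [ 0.4, -0.9,  0. ],
       [ 0. , -0. , -1. ]]), 'force': array([-0.2,  0.2,  0.9]), 'ft_torque': array([-0., -0., -0.]), 'finger_force': 0.0, 'finger_gap': 88.13961525959851}
top {'intrinsics': array([[481.5,   0. , 257.3],
       [  0. , 481.5, 196. ],
       [  0. ,   0. ,   1. ]]), 'k1': -0.19749031302378395, 'T': array([[  -0. ,   -1. ,    0.1,  447.7],
       [  -1. ,    0. ,    0. ,    3.8],
       [  -0. ,   -0.1,   -1. , 1259. ],
       [   0. ,    0. ,    0. ,    1. ]])}
bead1 [(0.56, 245.5, 182.9), (0.5, 309.9, 179.5), (0.43, 207.7, 185.5), (0.23, 222.4, 139.0)]
bowl [(0.69, 381.6, 262.2), (0.66, 251.1, 257.9)]
tray [(0.68, 148.4, 247.0)]
spoon [(0.78, 131.1, 244.4)]
spoon_tip []
mallet [(0.63, 224.4, 138.4), (0.57, 163.9, 269.1)]
scorer [(0.8, 368.5, 234.2)]
peg_top [(0.64, 380.5, 259.9)]
side {'intrinsics': array([[458.2,   0. , 255.6],
       [  0. , 458.2, 197.1],
       [  0. ,   0. ,   1. ]]), 'k1': -0.09567172831899207, 'T': array([[  -1. ,   -0.1,    0.1,  417.4],
       [  -0.2,    0.5,   -0.8, 1019.1],
       [   0. ,   -0.8,   -0.5,  695.3],
       [   0. ,    0. ,    0. ,    1. ]])}
bead1 [(0.64, 238.3, 180.7), (0.55, 220.5, 239.5), (0.53, 305.5, 219.0), (0.48, 299.4, 282.0), (0.42, 226.5, 218.3)]
bowl [(0.69, 303.7, 223.5)]
tray [(0.81, 277.9, 287.3)]
spoon [(0.75, 267.1, 304.6)]
spoon_tip [(0.91, 319.5, 308.7), (0.71, 320.6, 146.5)]
mallet [(0.79, 304.5, 278.0), (0.31, 202.1, 185.1)]
scorer [(0.71, 293.9, 164.8)]
peg_top [(0.65, 305.9, 219.7), (0.43, 318.9, 146.3)]
```

View pics/top0.png

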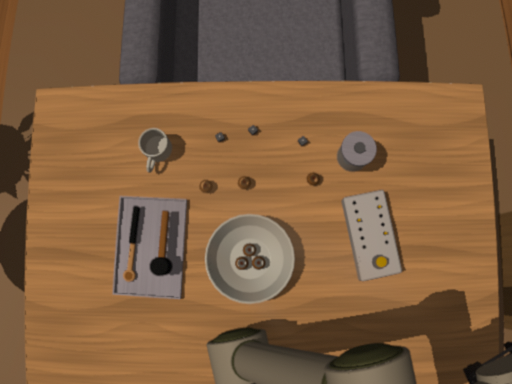

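View pics/side0.png

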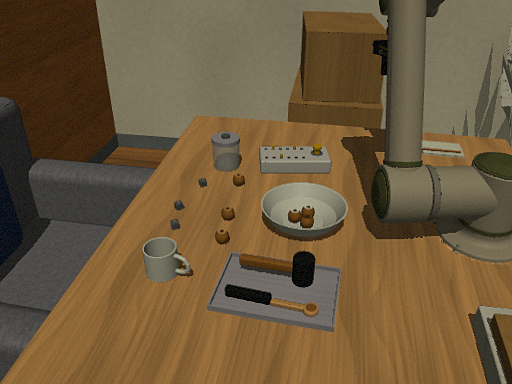

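Top view: three loose beads near (207,186), (246,183) and (314,179). The bowl is at (250,258) and the tray at (150,247). The spoon grip is at (134,225) with its head at (130,275). The mallet head is at (161,267) with its handle going up to (165,212). The yellow peg is at (382,262). The side view agrees: beads at (222,237), (228,213), (239,180), peg at (317,149).

```bash
python3 - <<'E'
from h import *
np.set_printoptions(precision=1,suppress=True)
t=cv2.imread("pics/top0.png");s=cv2.imread("pics/side0.png")
r=lambda im,x,y,w,h,W,H:cv2.resize(im[y:y+h,x:x+w],(W,H),interpolation=cv2.INTER_CUBIC)
A=r(t,110,190,80,112,400,560);B=r(s,205,240,145,90,400,248);C=r(t,340,185,70,100,200,286);D=r(s,250,135,90,45,200,100)
o=np.zeros((600,800,3),np.uint8);o[:560,:400]=A;o[:248,400:]=B;o[260:546,400:600]=C;o[260:360,600:]=D
cv2.imwrite("pics/crop1.png",o)
bx=lambda c,l:[((b:=x["box"])[0]*512,b[1]*384,b[2]*512,b[3]*384,x["score"]) for x in viewer.find_in(c,l) if x["score"]>.25]
for l in("bead1","bowl","spoon","mallet","peg_top","cup","jar","die1"):
    for c in("top","side"): print(l,c,np.array(bx(c,l)).round(1).tolist())
for a,b in (((207.3,186),(222,236.8)),((245.5,183),(228,213)),((314,179.5),(238.7,180.3)),((381.5,262),(317.5,147))):
    print(tri(("top",*a),("side",*b)))
E
```

```text
bead1 top [[239.0, 178.7, 252.0, 189.9, 0.6], [197.8, 180.2, 212.4, 191.1, 0.6], [304.2, 175.5, 321.0, 185.3, 0.5]]
bead1 side [[216.9, 211.3, 237.5, 222.0, 0.6], [232.1, 176.0, 245.8, 187.0, 0.5], [216.1, 233.4, 230.6, 243.9, 0.5]]
bowl top [[202.4, 213.0, 295.2, 302.3, 0.9]]
bowl side [[261.1, 180.6, 347.0, 236.1, 0.9]]
spoon top [[121.5, 206.6, 139.5, 280.1, 0.9], [296.5, 139.2, 307.0, 146.1, 0.5], [378.9, 258.0, 386.6, 267.8, 0.5]]
spoon side [[222.2, 284.0, 321.1, 316.3, 1.0], [239.5, 251.6, 314.1, 285.6, 0.3]]
mallet top [[150.2, 213.4, 169.6, 274.3, 0.6]]
mallet side [[241.1, 252.8, 313.8, 284.0, 0.6]]
peg_top top [[376.1, 257.2, 389.2, 270.0, 0.6], [335.1, 131.1, 374.8, 172.2, 0.4]]
peg_top side [[317.1, 143.0, 319.2, 151.0, 0.6], [297.4, 211.0, 315.1, 216.7, 0.3]]
cup top [[139.5, 127.0, 175.3, 171.2, 0.8]]
cup side [[143.9, 239.2, 188.6, 283.8, 0.7]]
jar top [[336.6, 129.1, 375.2, 169.5, 0.6]]
jar side [[211.9, 130.4, 242.5, 171.5, 0.6]]
die1 top [[218.4, 132.3, 221.7, 142.3, 0.6], [294.6, 138.4, 308.7, 146.3, 0.5], [307.6, 174.2, 318.9, 185.0, 0.3]]
die1 side [[199.4, 180.0, 208.1, 185.7, 0.6], [173.2, 202.6, 180.0, 210.3, 0.4], [168.2, 221.5, 180.9, 230.8, 0.4], [237.4, 248.8, 313.4, 285.8, 0.3]]
(array([650.6, 140.9,  12.6]), np.float64(0.78575871121176))
(array([657.7,  40.3,  15.6]), np.float64(1.7704197179897214))
(array([ 666.1, -139.9,   12.4]), np.float64(1.6839152035401674))
(array([ 446. , -299. ,   66.3]), np.float64(0.49669133626766865))
```

View pics/crop1.png

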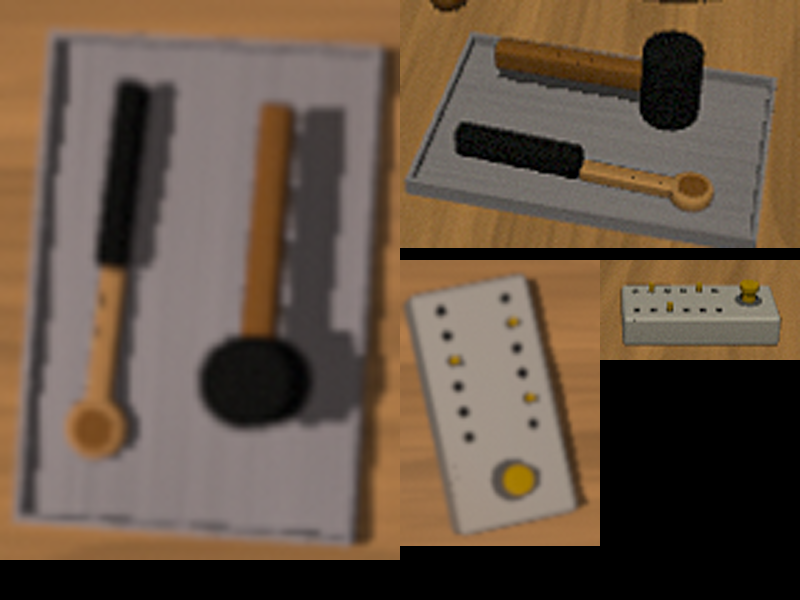

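Crop: the spoon lies with its head towards the robot. The grip end is at top px (136.4,206.4), the grip/shank join at (132.4,243.2) and the head centre at (128.8,275.6). The mallet head is towards the robot at (161,266), with its handle end at (165.6,211). The peg is up, with its top at (381.3,261.7).

```bash
python3 - <<'E'
from h import *
np.set_printoptions(precision=1,suppress=True)
P=dict(gripend=((136.4,206.4),(225.3,289.3)),join=((132.4,243.2),(271,298.7)),head=((128.8,275.6),(310.5,308.9)),
mhead=((161,266.4),(303.6,256.3)),mend=((165.6,210.8),(240.2,257.5)),peg=((381.3,261.7),(317.1,146.3)),
b1=((206.3,186),(222.4,237.5)),b2=((245.5,183.5),(228,213.5)),b3=((313.5,179.8),(239,181)))
for k,(a,b) in P.items():
    p,e=tri(("top",*a),("side",*b));print(k,p,round(e,1))
for n,u,v,z in(("b1",206.3,186,16),("b2",245.5,183.5,16),("b3",313.5,179.8,16),("ge",136.4,206.4,24),("jn",132.4,243.2,20),("hd",128.8,275.6,14),("mh",161,266.4,70),("me",165.6,210.8,48),("peg",381.3,261.7,75)): print(n,onz("top",u,v,z))
# bowl rim fit
im=cv2.imread("pics/top0.png");g=cv2.cvtColor(im,cv2.COLOR_BGR2HSV)
m=((g[...,1]<70)&(g[...,2]>90)).astype(np.uint8);m[:, :195]=0;m[:,305:]=0;m[:208]=0;m[308:]=0
c=max(cv2.findContours(m,0,1)[0],key=cv2.contourArea);e=cv2.fitEllipse(cv2.convexHull(c));print(e,onz("top",*e[0],60))
im=cv2.imread("pics/side0.png");g=cv2.cvtColor(im,cv2.COLOR_BGR2HSV)
for z in(60,): print(tri(("top",*e[0]),("side",304.3,208)))
for q in((117.6,197),(187,199.5),(182,298),(114,294)): print("tray",onz("top",*q,14))
print(np.array(ctrl.sense()["orientation"]).round(4))
E
```

```text
gripend [598.  327.8  19.7] 2.6
join [500.3 336.7  18.1] 0.5
head [416.8 346.5  13. ] 2.3
mhead [442.2 249.5  68.6] 3.3
mend [582.9 245.   41.3] 1.4
peg [ 447.1 -297.8   69.2] 0.1
b1 [649.8 143.4  12.6] 0.8
b2 [657.2  40.5  14.1] 2.8
b3 [ 665.2 -138.8   10.8] 1.1
b1 [649.7 143.1  16. ]
b2 [655.4  40.2  16. ]
b3 [ 663.8 -138.3   16. ]
ge [596.2 326.4  24. ]
jn [500.  336.1  20. ]
hd [415.7 346.2  14. ]
mh [440.5 249.1  70. ]
me [581.5 243.6  48. ]
peg [ 447.  -296.3   75. ]
((249.48716735839844, 258.43292236328125), (88.52863311767578, 89.4071273803711), 92.21420288085938) [459.9  29.9  60. ]
(array([459.7,  30.2,  48.4]), np.float64(0.6340526501495716))
tray [622.8 381.3  14. ]
tray [614.7 194.   14. ]
tray [359.  205.4  14. ]
tray [367.1 385.8  14. ]
[[ 0.9  0.4 -0. ]
 [ 0.4 -0.9 -0. ]
 [-0.   0.  -1. ]]
```

```bash
python3 -c "
from h import *
R=np.array(ctrl.sense()['orientation']);print(np.degrees(np.arctan2(R[1,0],R[0,0])))"
```

```text
24.510739918245214
```

>>> {"name": "jog_arm", "arguments": {"series": [[[0,0,0],7,1],[[0,0,0],7,1],[[0,0,0],7,1],[[0,0,0],3.5,1],[[0,0,0],0,1]], "force": 20}}

```text
clock: 2.12
tool_pos: [228.2, -500.4, 238.8]
orientation: [[1.0, -0.002, 0.0], [-0.002, -1.0, 0.0], [0.0, -0.0, -1.0]]
force: [-0.1, 0.1, -0.1]
finger_gap: 88.4
finger_force: 0.0
```

>>> {"name": "jog_arm", "arguments": {"series": [[[24,-20,0],0,1],[[24,-20,0],0,1],[[24,-20,0],0,1],[[24,-20,0],0,1],[[24,-20,0],0,1],[[24,-20,0],0,1],[[24,-20,0],0,1],[[24,-20,0],0,1],[[24,-20,0],0,1],[[24,-20,0],0,1],[[24,-20,0],0,1],[[24,-20,0],0,1],[[24,-20,0],0,1],[[24,-20,0],0,1],[[24,-20,0],0,1],[[24,-20,0],0,1],[[26,-21,36],0,1],[[26,-21,40],0,1],[[0,0,40],0,1],[[0,0,0],0,1]]}}

```text
clock: 3.78
tool_pos: [652.5, -143.4, 128.1]
orientation: [[1.0, 0.004, -0.013], [0.004, -1.0, 0.005], [-0.013, -0.005, -1.0]]
force: [-1.2, 0.3, -1.3]
finger_gap: 87.9
finger_force: 0.0
```

```bash
python3 - <<'E'
from h import *
np.set_printoptions(precision=1,suppress=True)
for c in("top","side"):
    save(c,c+"1")
    print(c,[(np.round(np.array(x["box"])*[512,384,512,384],1).tolist(),round(x["score"],2)) for x in viewer.find_in(c,"bead1") if x["score"]>.2])
print(ctrl.sense()["tool_pos"],ctrl.sense()["orientation"])
E
```

```text
top [([238.9, 177.4, 251.8, 188.3], 0.51)]
side [([214.5, 232.3, 229.8, 245.1], 0.62), ([220.0, 206.8, 235.9, 220.3], 0.6)]
[ 655.6 -146.8  139.3] [[ 1.  0.  0.]
 [ 0. -1. -0.]
 [ 0.  0. -1.]]
```

View pics/side1.png

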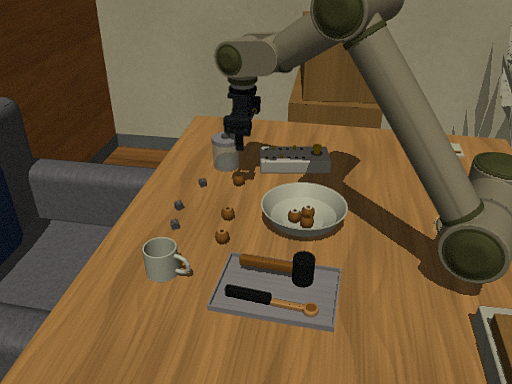

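>>> {"name": "jog_arm", "arguments": {"series": [[[8.4,-8.3,0],0,1],[[0,0,0],7,1],[[0,0,0],7,1],[[0,0,0],7,1],[[0,0,0],7,1],[[0,0,0],7,1],[[0,0,0],7,1],[[0,0,0],7,1],[[0,0,0],7,1],[[0,0,0],2,1],[[0,0,25],0,1],[[0,0,25],0,1],[[0,0,25],0,1],[[0,0,25],0,1],[[0,0,0],0,1],[[0,0,0],0,1]]}}

```text
clock: 5.32
tool_pos: [663.9, -137.5, 37.3]
orientation: [[0.53, -0.848, 0.001], [-0.848, -0.53, -0.0], [0.0, -0.0, -1.0]]
force: [-0.6, 0.9, -0.2]
finger_gap: 88.5
finger_force: 0.0
```

>>> {"name": "jog_arm", "arguments": {"series": [[[0,0,17],0,1],[[0,0,16],0,1],[[0,0,0],0,1],[[0,0,0],0,0.2],[[0,0,0],0,0],[[0,0,0],0,-0.4],[[0,0,0],0,-0.4],[[0,0,0],0,-0.4],[[0,0,0],0,-0.4],[[0,0,0],0,-0.4],[[0,0,0],0,-0.4]], "force": 12}}

```text
clock: 6.23
tool_pos: [663.4, -137.4, 3.3]
orientation: [[0.53, -0.848, 0.0], [-0.848, -0.53, 0.0], [0.0, -0.0, -1.0]]
force: [-0.3, 0.4, -0.2]
finger_gap: 37.2
finger_force: 0.1
```

>>> {"name": "jog_arm", "arguments": {"series": [[[0,0,0],0,-1],[[0,0,0],0,-1],[[0,0,-20],0,-1],[[0,0,-35],0,-1],[[0,0,-35],0,-1],[[0,0,-30],0,-1],[[0,0,0],-7,-1],[[0,0,0],-7,-1],[[0,0,0],-7,-1],[[0,0,0],-7,-1],[[0,0,0],-7,-1],[[0,0,0],-7,-1],[[0,0,0],-7,-1],[[0,0,0],-7,-1],[[0,0,0],-2,-1],[[0,0,0],0,-1]]}}

```text
clock: 7.57
tool_pos: [663.2, -137.4, 123.0]
orientation: [[1.0, 0.001, -0.0], [0.001, -1.0, 0.0], [-0.0, -0.0, -1.0]]
force: [-0.4, 0.3, -0.9]
finger_gap: 34.5
finger_force: 12.0
```

>>> {"name": "jog_arm", "arguments": {"series": [[[-10,-12,0],0,-1],[[-15,-17,0],0,-1],[[-15,-17,0],0,-1],[[-15,-17,0],0,-1],[[-15,-17,0],0,-1],[[-15,-17,0],0,-1],[[-15,-17,0],0,-1],[[-15,-17,0],0,-1],[[-15,-17,0],0,-1],[[-12,-14,0],0,-1],[[-6,-5,0],0,-1],[[0,0,0],0,-1],[[0,0,0],0,-1]]}}

```text
clock: 8.65
tool_pos: [515.9, 29.2, 123.5]
orientation: [[1.0, -0.0, 0.001], [-0.0, -1.0, -0.0], [0.001, 0.0, -1.0]]
force: [0.1, 0.0, -0.0]
finger_gap: 34.3
finger_force: 12.0
```

>>> {"name": "jog_arm", "arguments": {"series": [[[0,0,25],0,-1],[[0,0,25],0,-1],[[0,0,25],0,-1],[[0,0,10],0,-1],[[0,0,0],0,-1],[[0,0,0],0,-0.1],[[0,0,0],0,0.1],[[0,0,0],0,0.3],[[0,0,0],0,0.3],[[0,0,-25],0,0.3],[[0,0,-30],0,0.3],[[0,0,-20],0,1],[[10,-1,0],0,1],[[20,-1,0],0,1],[[20,-2,0],0,1],[[20,-2,0],0,1],[[20,-2,0],0,1],[[20,-2,0],0,1],[[20,-1,0],0,1],[[10,0,0],0,1]]}}

```text
clock: 10.32
tool_pos: [657.1, 40.8, 113.8]
orientation: [[1.0, 0.0, 0.002], [0.0, -1.0, -0.0], [0.002, 0.0, -1.0]]
force: [-0.1, -0.3, 0.1]
finger_gap: 88.1
finger_force: 0.0
```

```bash
python3 - <<'E'
from h import *
np.set_printoptions(precision=1,suppress=True)
for c in("top","side"):
    save(c,c+"2")
    print(c,[(np.round(np.array(x["box"])*[512,384,512,384],1).tolist(),round(x["score"],2)) for x in viewer.find_in(c,"bead1") if x["score"]>.2])
print(ctrl.sense()["tool_pos"])
t=cv2.imread("pics/top2.png");s=cv2.imread("pics/side2.png")
o=np.zeros((400,800,3),np.uint8);o[:,:400]=cv2.resize(t[150:310,180:340],(400,400));o[:,400:]=cv2.resize(s[150:270,200:320+0],(400,400));cv2.imwrite("pics/crop2.png",o)
E
```

```text
top [([238.6, 182.4, 254.8, 189.7], 0.61)]
side [([221.1, 211.6, 236.1, 219.9], 0.62)]
[654.8  40.6 113.4]
```

View pics/crop2.png

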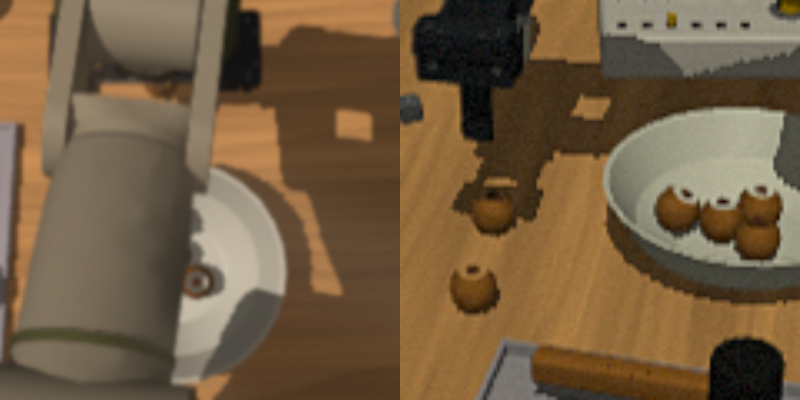

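The crop shows four beads in the bowl. Loose beads 2 and 1 are still in place, and bead 2 is under the gripper.

>>> {"name": "jog_arm", "arguments": {"series": [[[0,0,25],0,1],[[0,0,30],0,1],[[0,0,30],0,1],[[0,0,16],0,1],[[0,0,8],0,1],[[0,0,0],0,0.3],[[0,0,0],0,0],[[0,0,0],0,-1],[[0,0,0],0,-1],[[0,0,0],0,-1],[[0,0,0],0,-1],[[0,0,0],0,-1],[[0,0,0],0,-1],[[0,0,-15],0,-1],[[0,0,-30],0,-1],[[0,0,-30],0,-1],[[0,0,-30],0,-1],[[0,0,-10],0,-1],[[0,0,0],0,-1]]}}

```text
clock: 12.1
tool_pos: [656.4, 40.5, 122.0]
orientation: [[1.0, 0.0, 0.005], [0.0, -1.0, -0.001], [0.005, 0.001, -1.0]]
force: [0.1, 0.7, 0.3]
finger_gap: 34.8
finger_force: 12.0
```

>>> {"name": "jog_arm", "arguments": {"series": [[[-12,1,0],0,-1],[[-25,1,0],0,-1],[[-25,1,0],0,-1],[[-25,1,0],0,-1],[[-25,1,0],0,-1],[[-25,1,0],0,-1],[[-25,1,0],0,-1],[[-25,1,0],0,-1],[[-25,1,0],0,-1],[[-20,1,0],0,-1],[[-9,0,0],0,-1],[[0,0,20],0,-1],[[0,0,30],0,-1],[[0,0,22],0,-1],[[0,0,10],0,-1],[[0,0,0],0,-1],[[0,0,0],0,-0.1],[[0,0,0],0,0.1],[[0,0,0],0,0.3],[[0,0,0],0,0.3]]}}

```text
clock: 13.77
tool_pos: [414.7, 30.5, 37.8]
orientation: [[1.0, 0.0, 0.002], [0.0, -1.0, -0.0], [0.002, 0.0, -1.0]]
force: [0.4, 0.1, -0.1]
finger_gap: 56.5
finger_force: 0.0
```

>>> {"name": "jog_arm", "arguments": {"series": [[[0,0,-25],0,0.3],[[0,0,-35],0,0.3],[[0,0,-25],0,0.5],[[10,-5,0],0,1],[[22,-10,0],0,1],[[22,-11,0],0,1],[[22,-11,0],0,1],[[22,-11,0],0,1],[[22,-11,0],0,1],[[22,-11,0],0,1],[[22,-11,0],0,1],[[22,-11,0],0,1],[[22,-10,0],0,1],[[18,-8,0],0,1],[[9,-3,0],0,1],[[0,0,0],0,1],[[0,0,0],0,1]]}}

```text
clock: 15.18
tool_pos: [649.0, 143.6, 122.2]
orientation: [[1.0, 0.0, -0.0], [0.0, -1.0, -0.0], [-0.0, 0.0, -1.0]]
force: [0.1, 0.1, 0.0]
finger_gap: 87.7
finger_force: 0.0
```

```bash
python3 - <<'E'
from h import *
np.set_printoptions(precision=1,suppress=True)
for c in("top","side"):
    save(c,c+"3")
    print(c,[(np.round(np.array(x["box"])*[512,384,512,384],1).tolist(),round(x["score"],2)) for x in viewer.find_in(c,"bead1") if x["score"]>.2])
print(ctrl.sense()["tool_pos"])
s=cv2.imread("pics/side3.png");cv2.imwrite("pics/crop3.png",cv2.resize(s[150:290,200:360],(480,420)))
E
```

```text
top [([242.5, 232.9, 255.7, 241.3], 0.63), ([244.5, 266.3, 258.1, 284.0], 0.49)]
side [([275.3, 207.5, 290.8, 221.2], 0.58), ([311.9, 210.5, 326.6, 226.6], 0.53), ([215.1, 235.6, 231.1, 247.6], 0.45)]
[648.7 143.3 122.7]
```

View pics/crop3.png

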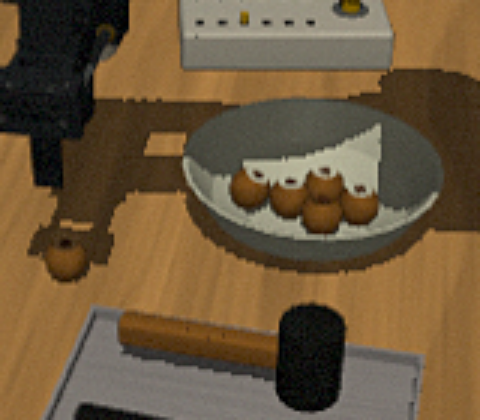

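Five beads are in the bowl, and the last one is under the gripper at crop (66,258).

>>> {"name": "jog_arm", "arguments": {"series": [[[0,0,30],0,1],[[0,0,35],0,1],[[0,0,30],0,1],[[0,0,16],0,1],[[0,0,8],0,1],[[0,0,0],0,0.3],[[0,0,0],0,0],[[0,0,0],0,-1],[[0,0,0],0,-1],[[0,0,0],0,-1],[[0,0,0],0,-1],[[0,0,0],0,-1],[[0,0,0],0,-1],[[0,0,-15],0,-1],[[0,0,-30],0,-1],[[0,0,-30],0,-1],[[0,0,-30],0,-1],[[0,0,-10],0,-1],[[0,0,0],0,-1]]}}

```text
clock: 16.97
tool_pos: [650.3, 143.7, 121.0]
orientation: [[1.0, 0.0, 0.005], [0.0, -1.0, 0.0], [0.005, -0.0, -1.0]]
force: [0.3, -0.1, 0.1]
finger_gap: 34.5
finger_force: 12.0
```

>>> {"name": "jog_arm", "arguments": {"series": [[[-12,4,0],0,-1],[[-20,7,0],0,-1],[[-20,7,0],0,-1],[[-20,7,0],0,-1],[[-20,7,0],0,-1],[[-20,7,0],0,-1],[[-20,7,0],0,-1],[[-20,6,0],0,-1],[[-20,5,0],0,-1],[[-10,3,0],0,-1],[[-3,0,0],0,-1],[[0,0,20],0,-1],[[0,0,30],0,-1],[[0,0,15],0,-1],[[0,0,10],0,-1],[[0,0,0],0,-1],[[0,0,0],0,-0.1],[[0,0,0],0,0],[[0,0,0],0,0.2],[[0,0,0],0,0.2]]}}

```text
clock: 18.63
tool_pos: [464.6, 83.5, 43.8]
orientation: [[1.0, 0.0, 0.001], [0.0, -1.0, -0.0], [0.001, 0.0, -1.0]]
force: [0.3, 0.1, 0.3]
finger_gap: 52.7
finger_force: 0.0
```

>>> {"name": "jog_arm", "arguments": {"series": [[[0,0,-25],0,0.2],[[0,0,-35],0,0.1],[[0,0,-25],0,0.1],[[5,-10,0],0,0.1],[[10,-21,0],0,0.1],[[10,-21,0],0,0.1],[[10,-21,0],0,0.1],[[10,-21,0],0,0.1],[[10,-21,0],0,0.1],[[10,-21,0],0,0.1],[[10,-21,0],0,0.1],[[10,-21,0],0,0.1],[[10,-21,0],0,0.1],[[10,-21,0],0,0.1],[[8,-15,0],0,0.1],[[5,-10,0],0,0.1],[[0,0,0],0,0.1],[[0,0,0],6,0.1],[[0,0,0],0,0.1]]}}

```text
clock: 20.22
tool_pos: [581.8, 328.3, 127.7]
orientation: [[0.994, -0.108, -0.001], [-0.108, -0.994, -0.0], [-0.001, 0.0, -1.0]]
force: [0.4, -0.0, -0.2]
finger_gap: 48.6
finger_force: 0.0
```

```bash
python3 - <<'E'
from h import *
np.set_printoptions(precision=1,suppress=True)
for c in("top","side"): save(c,c+"4")
print(ctrl.sense()["tool_pos"])
t=cv2.imread("pics/top4.png");s=cv2.imread("pics/side4.png")
o=np.zeros((420,800,3),np.uint8);o[:400,:320]=cv2.resize(t[180:330,200:320],(320,400));o[:,320:]=cv2.resize(s[180:320,200:360],(480,420));cv2.imwrite("pics/crop4.png",o)
E
```

```text
[582.  328.1 128.1]
```

View pics/crop4.png

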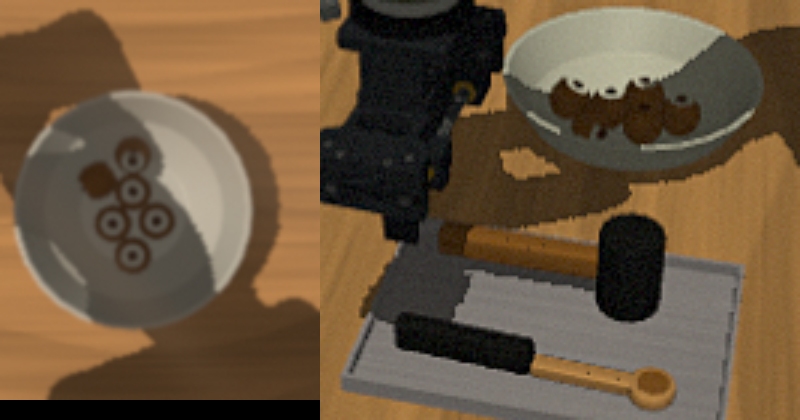

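All six beads are in the bowl. I'll grip the spoon near its grip end with low force, so the head can droop.

>>> {"name": "jog_arm", "arguments": {"series": [[[0,0,25],0,0.1],[[0,0,35],0,0.1],[[0,0,35],0,0.1],[[0,0,18],0,0.1],[[0,0,8],0,0.1],[[0,0,0],0,0.1],[[0,0,0],0,-0.3],[[0,0,0],0,-1],[[0,0,0],0,-1],[[0,0,0],0,-1],[[0,0,0],0,-1],[[0,0,0],0,-1],[[0,0,0],0,-1],[[0,0,-10],0,-1],[[0,0,-20],0,-1],[[0,0,-20],0,-1],[[0,0,-20],0,-1],[[0,0,-10],0,-1],[[0,0,0],0,-1],[[0,0,0],0,-1]], "force": 4}}

```text
clock: 21.98
tool_pos: [582.1, 328.6, 87.2]
orientation: [[0.995, -0.104, 0.0], [-0.104, -0.995, 0.0], [0.0, -0.0, -1.0]]
force: [-0.3, -0.4, -1.3]
finger_gap: 15.7
finger_force: 4.0
```

```bash
python3 - <<'E'
from h import *
np.set_printoptions(precision=1,suppress=True)
for c in("top","side"): save(c,c+"5")
print(ctrl.sense()["tool_pos"],ctrl.sense()["finger_gap"])
t=cv2.imread("pics/top5.png");s=cv2.imread("pics/side5.png")
o=np.zeros((420,800,3),np.uint8);o[:400,:320]=cv2.resize(t[180:330,80:200],(320,400));o[:,320:]=cv2.resize(s[180:320,200:360],(480,420));cv2.imwrite("pics/crop5.png",o)
E
```

```text
[581.7 328.3  85.9] 15.748547890349167
```

View pics/crop5.png

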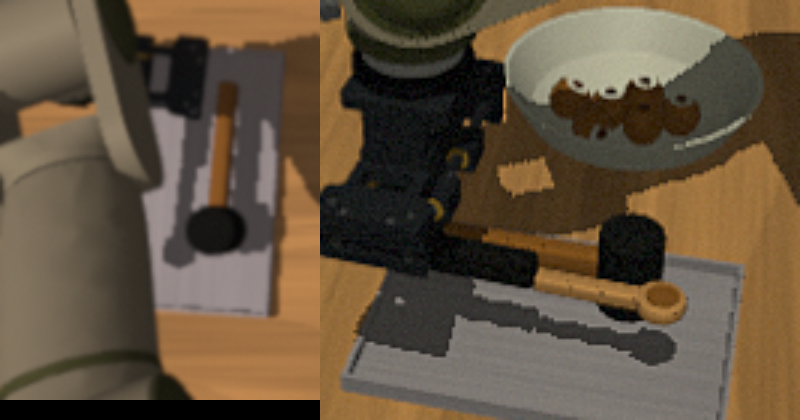

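```bash
python3 - <<'E'
from h import *
for u,v,y in((313.3,280,346),(271.7,269,337)):
    o,d=ray("side",u,v);print(o+d*(y-o[1])/d[1])
E
```

```text
[418.18115593 346.          91.21345451]
[501.06213533 337.          99.06118855]
```

The spoon is held with no droop. I'll try 3 N with brisk upward jerks, so the head swings down.

>>> {"name": "jog_arm", "arguments": {"series": [[[0,0,0],0,-1],[[0,0,-40],0,-1],[[0,0,0],0,-1],[[0,0,-40],0,-1],[[0,0,0],0,-1],[[0,0,-40],0,-1],[[0,0,0],0,-1],[[0,0,-40],0,-1],[[0,0,0],0,-1],[[0,0,0],0,-1]], "force": 3}}

```text
clock: 22.92
tool_pos: [583.1, 328.9, 249.1]
orientation: [[0.995, -0.104, 0.005], [-0.104, -0.995, 0.002], [0.005, -0.002, -1.0]]
force: [0.4, 0.2, -1.1]
finger_gap: 16.4
finger_force: 3.0
```

```bash
python3 - <<'E'
from h import *
np.set_printoptions(precision=1,suppress=True)
for c in("side",):
  save(c,c+"6")
  for l in("spoon_tip","spoon"): print(c,l,[(round(r["score"],2),round(r["at"][1]*512,1),round(r["at"][0]*384,1)) for r in viewer.spot_point(c,l) if r["score"]>.2])
  print([(np.round(np.array(x["box"])*[512,384,512,384],1).tolist(),round(x["score"],2)) for x in viewer.find_in(c,"spoon") if x["score"]>.2])
t=ctrl.sense()["tool_pos"];print(t,ctrl.sense()["finger_gap"]);r=viewer.spot_point("side","spoon_tip")
for x in r: 
    o,d=ray("side",x["at"][1]*512,x["at"][0]*384);print(o+d*(348-o[1])/d[1])
print("level head px",px("side",[416,347,t[2]+8]))
E
```

```text
side spoon_tip [(0.89, 296.0, 260.8), (0.39, 171.8, 228.7)]
side spoon [(0.63, 253.8, 228.7)]
[([141.8, 239.1, 189.3, 283.3], 0.69), ([229.9, 195.7, 296.6, 264.7], 0.59)]
[582.  328.5 245.7] 16.202101728819784
[454.1 348.  135.9]
[694.5 348.  179.5]
level head px (np.float64(321.3815910561365), np.float64(210.60221245474332))
```

Drooped about 45°. Gripping firmly and moving over to the bowl.

>>> {"name": "jog_arm", "arguments": {"series": [[[0,0,0],0,-1],[[0,0,0],0,-1],[[0,0,0],0,-1],[[1,8,0],0,-1],[[2,16,0],0,-1],[[3,24,0],0,-1],[[3,24,0],0,-1],[[3,24,0],0,-1],[[3,24,0],0,-1],[[3,24,0],0,-1],[[3,24,0],0,-1],[[3,24,0],0,-1],[[3,24,0],0,-1],[[3,24,0],0,-1],[[3,24,0],0,-1],[[2,24,0],0,-1],[[2,14,0],0,-1],[[1,8,0],0,-1],[[0,0,0],0,-1],[[0,0,0],0,-1]], "force": 40}}

```text
clock: 24.83
tool_pos: [587.7, 16.7, 247.3]
orientation: [[0.995, -0.104, 0.0], [-0.104, -0.995, 0.0], [0.0, -0.0, -1.0]]
force: [-0.0, -1.0, -0.5]
finger_gap: 15.6
finger_force: 40.0
```

```bash
python3 - <<'E'
from h import *
np.set_printoptions(precision=1,suppress=True)
for c in("side","top"):
  save(c,c+"7")
  for l in("spoon_tip","spoon"): print(c,l,[(round(r["score"],2),round(r["at"][1]*512,1),round(r["at"][0]*384,1)) for r in viewer.spot_point(c,l) if r["score"]>.2])
t=ctrl.sense()["tool_pos"];print(t,ctrl.sense()["finger_gap"],ctrl.sense()["finger_force"]);r=viewer.spot_point("side","spoon_tip")
o,d=ray("side",r[0]["at"][1]*512,r[0]["at"][0]*384);print(o+d*(t[1]+14-o[1])/d[1])
b=cv2.imread("pics/side7.png");cv2.imwrite("pics/crop7.png",cv2.resize(b[60:260,180:400],(660,600)))
E
```

```text
side spoon_tip [(0.8, 306.4, 180.0)]
side spoon [(0.59, 274.6, 159.5)]
top spoon_tip []
top spoon [(0.6, 244.2, 224.4)]
[587.7  17.  247.2] 15.73542279192058 39.9998892378062
[459.2  31.  131.7]
```

View pics/crop7.png

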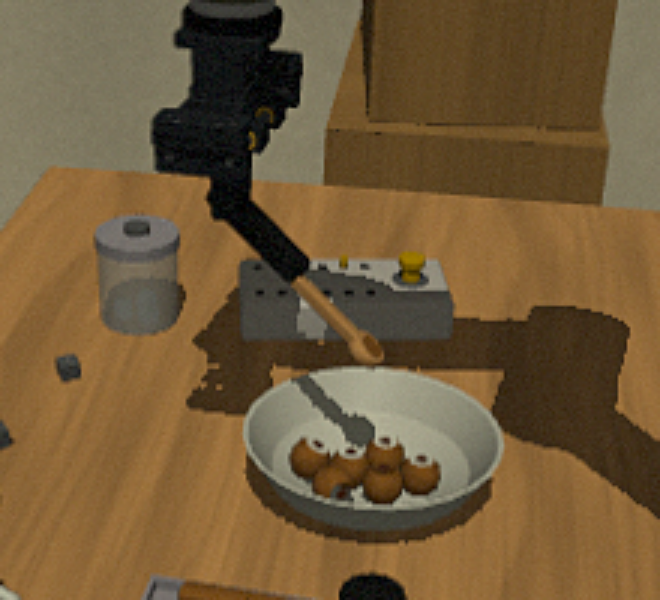

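The tip is at about (459,31,132) above the bowl centre. The right side of the bowl is clear of beads, so I'll enter there.

>>> {"name": "jog_arm", "arguments": {"series": [[[9,14,0],0,-1],[[9,14,0],0,-1],[[9,14,0],0,-1],[[0,0,20],0,-1],[[0,0,25],0,-1],[[0,0,25],0,-1],[[0,0,20],0,-1],[[0,0,10],0,-1],[[0,0,7],0,-1],[[0,0,3],0,-1],[[0,0,0],0,-1]]}}

```text
clock: 26.1
tool_pos: [610.6, -28.8, 137.5]
orientation: [[0.995, -0.105, 0.001], [-0.105, -0.995, -0.0], [0.001, 0.0, -1.0]]
force: [0.2, -1.2, 0.1]
finger_gap: 15.3
finger_force: 40.0
```

```bash
python3 - <<'E'
from h import *
np.set_printoptions(precision=1,suppress=True)
save("side","side8");r=viewer.spot_point("side","spoon_tip")[0];s=ctrl.sense();t=s["tool_pos"];print(t,s["force"],r)
o,d=ray("side",r["at"][1]*512,r["at"][0]*384);print(o+d*(t[1]+14-o[1])/d[1])
b=cv2.imread("pics/side8.png");cv2.imwrite("pics/crop8.png",cv2.resize(b[110:250,210:360],(600,560)))
E
```

```text
[610.8 -28.6 138.3] [ 0.1  0.4 -0.8] {'at': [0.5349, 0.5785], 'score': 0.68}
[483.4 -14.6  24.9]
```

View pics/crop8.png

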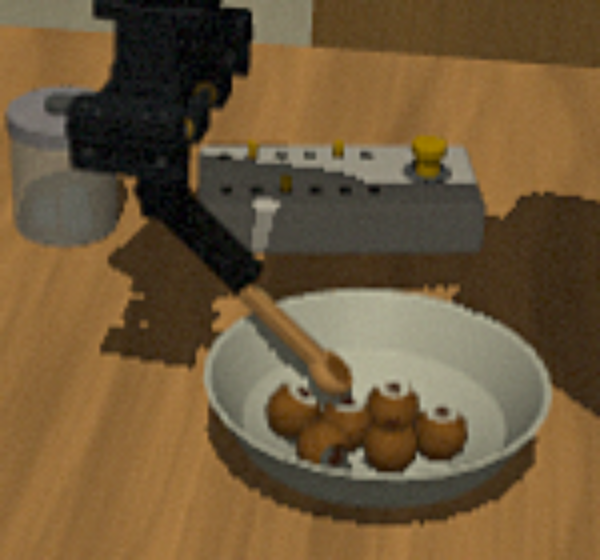

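The tip is in the bowl behind the beads at z≈25. Now the turns.

>>> {"name": "jog_arm", "arguments": {"series": [[[-5,0,4],0,-1],[[-5,-4,3],0,-1],[[-6,-6,0],0,-1]]}}

```text
clock: 26.45
tool_pos: [594.5, -16.5, 129.8]
orientation: [[0.994, -0.105, -0.001], [-0.105, -0.994, 0.0], [-0.001, 0.0, -1.0]]
force: [-0.2, -1.6, -0.6]
finger_gap: 15.5
finger_force: 40.0
```

>>> {"name": "jog_arm", "arguments": {"series": [[[-10.5,1.7,0],0,-1],[[-10.5,-1.7,0],0,-1],[[-9.5,-4.8,0],0,-1],[[-7.5,-7.5,0],0,-1],[[-4.8,-9.5,0],0,-1],[[-1.7,-10.5,0],0,-1],[[1.7,-10.5,0],0,-1],[[4.8,-9.5,0],0,-1],[[7.5,-7.5,0],0,-1],[[9.5,-4.8,0],0,-1],[[10.5,-1.7,0],0,-1],[[10.5,1.7,0],0,-1],[[9.5,4.8,0],0,-1],[[7.5,7.5,0],0,-1],[[4.8,9.5,0],0,-1],[[1.7,10.5,0],0,-1],[[-1.7,10.5,0],0,-1],[[-4.8,9.5,0],0,-1],[[-7.5,7.5,0],0,-1],[[-9.5,4.8,0],0,-1]]}}

```text
clock: 28.12
tool_pos: [594.5, -17.3, 130.6]
orientation: [[0.994, -0.106, 0.0], [-0.106, -0.994, 0.002], [0.0, -0.002, -1.0]]
force: [-1.1, 2.7, 3.5]
finger_gap: 15.5
finger_force: 40.0
```

```bash
python3 - <<'E'
from h import *
np.set_printoptions(precision=1,suppress=True)
save("side","side9");save("top","top9");r=viewer.spot_point("side","spoon_tip");s=ctrl.sense();t=s["tool_pos"];print(t,s["force"],r)
r=r[0]
o,d=ray("side",r["at"][1]*512,r["at"][0]*384);print(o+d*(t[1]+14-o[1])/d[1])
b=cv2.imread("pics/side9.png");a=cv2.imread("pics/top9.png");cv2.imwrite("pics/crop9.png",np.hstack([cv2.resize(b[130:250,230:360],(433,400)),cv2.resize(a[205:310,200:300],(360,400))]))
E
```

```text
[594.6 -17.  130.7] [0.1 1.6 3.8] [{'at': [0.5281, 0.6102], 'score': 0.69}, {'at': [0.5669, 0.583], 'score': 0.21}, {'at': [0.7062, 0.3133], 'score': 0.17}]
[440.5  -3.   45.4]
```

View pics/crop9.png

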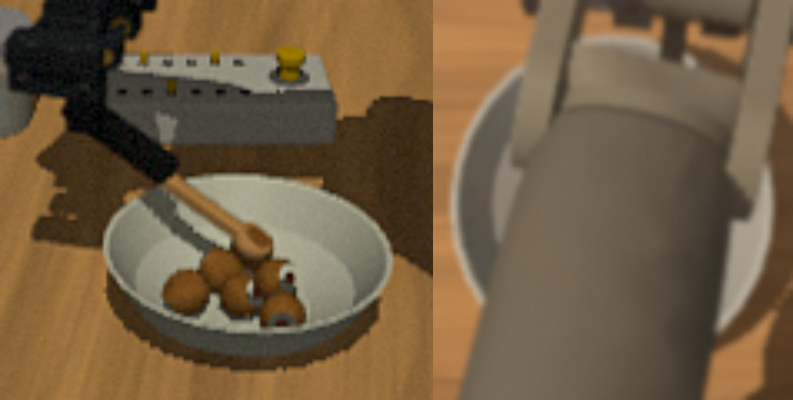

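One turn done, but the spoon was pushed up to about 34°. I'll lift out, let it droop again and grip harder.

>>> {"name": "jog_arm", "arguments": {"series": [[[0,0,-20],0,-1],[[0,0,-20],0,-1],[[0,0,0],0,-1],[[0,0,0],0,-1],[[0,0,0],0,-1],[[0,0,-40],0,-1],[[0,0,0],0,-1],[[0,0,-40],0,-1],[[0,0,0],0,-1],[[0,0,-40],0,-1],[[0,0,0],0,-1],[[0,0,0],0,-1]], "force": 3}}

```text
clock: 29.27
tool_pos: [595.9, -16.8, 291.1]
orientation: [[0.995, -0.104, 0.003], [-0.104, -0.995, -0.001], [0.003, 0.0, -1.0]]
force: [0.1, -0.0, -0.6]
finger_gap: 16.0
finger_force: 3.0
```

>>> {"name": "jog_arm", "arguments": {"series": [[[0,0,0],0,-1],[[0,0,0],0,-1],[[0,0,0],0,-1],[[0,0,0],0,-1]], "force": 60}}

```text
clock: 29.6
tool_pos: [595.2, -16.7, 289.3]
orientation: [[0.995, -0.104, -0.002], [-0.104, -0.995, 0.0], [-0.002, -0.0, -1.0]]
force: [0.3, 0.3, 0.0]
finger_gap: 15.2
finger_force: 60.0
```

```bash
python3 - <<'E'
from h import *
np.set_printoptions(precision=1,suppress=True)
save("side","side10");save("top","top10");r=viewer.spot_point("side","spoon_tip");s=ctrl.sense();t=s["tool_pos"];print(t,s["finger_gap"],s["finger_force"])
for r in r:
  o,d=ray("side",r["at"][1]*512,r["at"][0]*384);print(r["score"],o+d*(t[1]+14-o[1])/d[1])
b=cv2.imread("pics/side10.png");a=cv2.imread("pics/top10.png");cv2.imwrite("pics/crop10.png",np.hstack([cv2.resize(b[90:250,220:360],(400,457)),cv2.resize(a[205:310,200:300],(360,457))]))
E
```

```text
[595.3 -16.7 289.9] 15.33195921620413 59.99984063208103
0.73 [481.1  -2.7 164.3]
```

View pics/crop10.png

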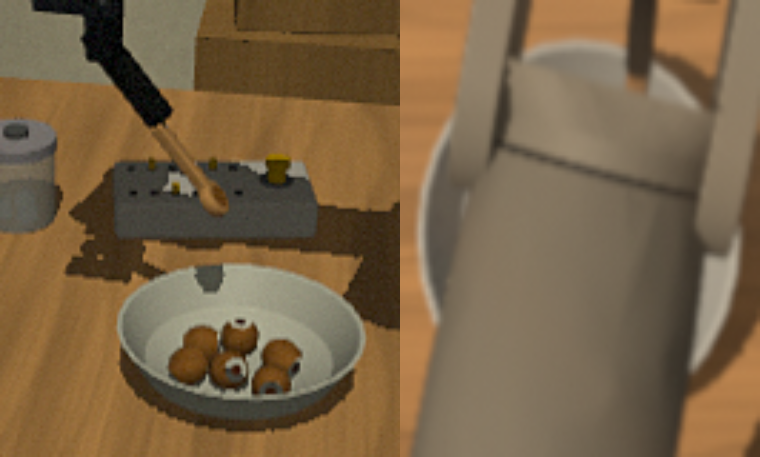

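```bash
python3 - <<'E'
from h import *
np.set_printoptions(precision=0,suppress=True)
for x,y in((200,340),(240,335),(188,365),(230,370),(282,358),(271,382)): print((onz("side",220+x/2.857,90+y/2.857,20)-[460,30,0]))
E
```

```text
[ 38. -32.  20.]
[  2. -47.  20.]
[45. 11. 20.]
[ 6. 13. 20.]
[-39. -15.  20.]
[-31.  25.  20.]
```

>>> {"name": "jog_arm", "arguments": {"series": [[[-8,-4,0],0,-1],[[-9,-5,0],0,-1],[[-8.5,-4.4,0],0,-1],[[0,0,25],0,-1],[[0,0,30],0,-1],[[0,0,30],0,-1],[[0,0,24],0,-1],[[0,0,12],0,-1],[[0,0,6],0,-1],[[0,0,6],0,-1],[[0,0,6],0,-1],[[0.5,4,0],0,-1],[[0.5,4,0],0,-1],[[0,3,0],0,-1]]}}

```text
clock: 30.92
tool_pos: [572.0, -10.8, 152.5]
orientation: [[0.994, -0.106, 0.003], [-0.106, -0.994, 0.004], [0.003, -0.004, -1.0]]
force: [2.0, 8.7, 6.1]
finger_gap: 15.5
finger_force: 60.0
```

>>> {"name": "jog_arm", "arguments": {"series": [[[-4.3,-0.7,0],0,-1],[[-4.3,-0.7,0],0,-1],[[-3.9,-2,0],0,-1],[[-3.9,-2,0],0,-1],[[-3.1,-3.1,0],0,-1],[[-3.1,-3.1,0],0,-1],[[-2,-3.9,0],0,-1],[[-2,-3.9,0],0,-1],[[-0.7,-4.3,0],0,-1],[[-0.7,-4.3,0],0,-1],[[0.7,-4.3,0],0,-1],[[0.7,-4.3,0],0,-1],[[2,-3.9,0],0,-1],[[2,-3.9,0],0,-1],[[3.1,-3.1,0],0,-1],[[3.1,-3.1,0],0,-1],[[3.9,-2,0],0,-1],[[3.9,-2,0],0,-1],[[4.3,-0.7,0],0,-1],[[4.3,-0.7,0],0,-1]]}}

```text
clock: 32.58
tool_pos: [576.3, 43.4, 151.1]
orientation: [[0.995, -0.103, -0.004], [-0.103, -0.995, -0.002], [-0.004, 0.002, -1.0]]
force: [-4.1, -4.2, 4.3]
finger_gap: 15.2
finger_force: 60.0
```

```bash
cat > tip.py <<'E'
from h import *
np.set_printoptions(precision=1,suppress=True)
save("side","sideN");R=viewer.spot_point("side","spoon_tip");s=ctrl.sense();t=s["tool_pos"];print(t,s["finger_gap"],s["force"],s["clock"])
for r in R:
  o,d=ray("side",r["at"][1]*512,r["at"][0]*384);p=o+d*(t[1]+13-o[1])/d[1];print(round(r["score"],2),p,p-[460,30,0],"tilt",np.degrees(np.arctan2(t[2]+19-p[2],t[0]-p[0])))
E
python3 tip.py
```

```text
[576.7  43.3 151.1] 15.486217825143997 [-4.5 -4.2  4.3] 32.6833
0.82 [449.7  56.3  29.4] [-10.3  26.3  29.4] tilt 47.93558269469114
```

>>> {"name": "jog_arm", "arguments": {"series": [[[8,0.7,2],0,-1],[[8,0.7,2],0,-1],[[3.9,2,0],0,-1],[[3.9,2,0],0,-1],[[3.1,3.1,0],0,-1],[[3.1,3.1,0],0,-1],[[2,3.9,0],0,-1],[[2,3.9,0],0,-1],[[0.7,4.3,0],0,-1],[[0.7,4.3,0],0,-1],[[-0.7,4.3,0],0,-1],[[-0.7,4.3,0],0,-1],[[-2,3.9,0],0,-1],[[-2,3.9,0],0,-1],[[-3.1,3.1,0],0,-1],[[-3.1,3.1,0],0,-1],[[-3.9,2,0],0,-1],[[-3.9,2,0],0,-1],[[-4.3,0.7,0],0,-1],[[-4.3,0.7,0],0,-1]]}}

```text
clock: 34.35
tool_pos: [578.8, -11.1, 148.1]
orientation: [[0.994, -0.106, 0.003], [-0.106, -0.994, 0.004], [0.002, -0.004, -1.0]]
force: [0.1, 7.8, 7.2]
finger_gap: 15.8
finger_force: 60.0
```

```bash
python3 tip.py
```

```text
[578.  -11.1 147.9] 15.404745551702367 [0.3 7.4 7.5] 34.45
0.9 [441.2   1.9  24.6] [-18.8 -28.1  24.6] tilt 46.1340109423577
0.67 [ 882.9    1.9 -264.2] [ 422.9  -28.1 -264.2] tilt 125.27271346032477
```

>>> {"name": "jog_arm", "arguments": {"series": [[[4,-0.7,0],0,-1],[[4,-0.7,0],0,-1],[[-3.9,-2,0],0,-1],[[-3.9,-2,0],0,-1],[[-3.1,-3.1,0],0,-1],[[-3.1,-3.1,0],0,-1],[[-2,-3.9,0],0,-1],[[-2,-3.9,0],0,-1],[[-0.7,-4.3,0],0,-1],[[-0.7,-4.3,0],0,-1],[[0.7,-4.3,0],0,-1],[[0.7,-4.3,0],0,-1],[[2,-3.9,0],0,-1],[[2,-3.9,0],0,-1],[[3.1,-3.1,0],0,-1],[[3.1,-3.1,0],0,-1],[[3.9,-2,0],0,-1],[[3.9,-2,0],0,-1],[[4.3,-0.7,0],0,-1],[[4.3,-0.7,0],0,-1]]}}

```text
clock: 36.12
tool_pos: [600.8, 41.2, 147.4]
orientation: [[0.995, -0.104, -0.002], [-0.104, -0.995, -0.001], [-0.002, 0.001, -1.0]]
force: [-2.9, -1.7, 5.0]
finger_gap: 15.3
finger_force: 60.0
```

```bash
python3 tip.py
```

```text
[601.3  41.1 147.4] 15.55443550556219 [-3.8 -2.3  5. ] 36.2167
0.56 [465.   54.1  44.5] [ 5.  24.1 44.5] tilt 41.817341629299634
```

The tilt is creeping up again. Lift out and droop again, steeper this time.

>>> {"name": "jog_arm", "arguments": {"series": [[[0,0,-20],0,-1],[[0,0,-20],0,-1],[[0,0,0],0,-1],[[0,0,0],0,-1],[[0,0,-40],0,-1],[[0,0,0],0,-1],[[0,0,-40],0,-1],[[0,0,0],0,-1],[[0,0,-40],0,-1],[[0,0,20],0,-1],[[0,0,20],0,-1],[[0,0,0],0,-1],[[0,0,-40],0,-1],[[0,0,20],0,-1],[[0,0,20],0,-1],[[0,0,0],0,-1],[[0,0,-40],0,-1],[[0,0,0],0,-1],[[0,0,0],0,-1]], "force": 3}}

```text
clock: 37.8
tool_pos: [601.7, 41.4, 309.9]
orientation: [[0.995, -0.104, 0.005], [-0.104, -0.995, -0.001], [0.005, 0.0, -1.0]]
force: [-0.1, -0.2, -0.7]
finger_gap: 15.8
finger_force: 3.0
```

>>> {"name": "jog_arm", "arguments": {"series": [[[0,0,0],0,-1],[[0,0,0],0,-1],[[0,0,0],0,-1],[[0,0,0],0,-1]], "force": 60}}

```text
clock: 38.13
tool_pos: [600.8, 41.4, 306.7]
orientation: [[0.995, -0.104, -0.001], [-0.104, -0.995, 0.0], [-0.001, -0.0, -1.0]]
force: [-0.6, -0.2, -0.5]
finger_gap: 15.7
finger_force: 60.0
```

```bash
python3 tip.py; python3 - <<'E'
from h import *
b=cv2.imread("pics/sideN.png");cv2.imwrite("pics/crop11.png",cv2.resize(b[60:260,210:360],(450,600)))
E
```

```text
[600.9  41.4 306.9] 15.860489650031006 [-0.3  0.4 -0.1] 38.2333
0.78 [498.1  54.4 164.5] [ 38.1  24.4 164.5] tilt 57.50507172262869
```

View pics/crop11.png

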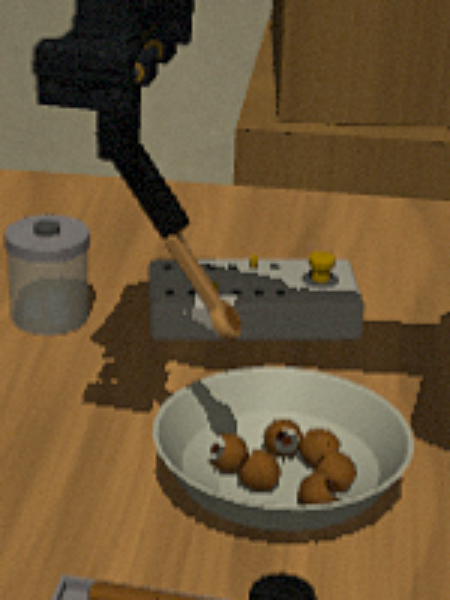

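Tilt is 57°. Six beads are visible in the bowl, at crop points (228,453), (260,470), (283,437), (320,446), (336,471) and (317,488).

```bash
python3 - <<'E'
from h import *
np.set_printoptions(precision=0,suppress=True)
for x,y in((228,453),(260,470),(283,437),(320,446),(336,471),(317,488)): print((onz("side",210+x/3,60+y/3,20)-[460,30,0]))
E
```

```text
[ 48. -20.  20.]
[17.  1. 20.]
[  2. -55.  20.]
[-32. -46.  20.]
[-48.  -9.  20.]
[-33.  20.  20.]
```

>>> {"name": "jog_arm", "arguments": {"series": [[[-10,-4,0],0,-1],[[-11,-5,0],0,-1],[[-10.5,-3.8,0],0,-1],[[0,0,25],0,-1],[[0,0,30],0,-1],[[0,0,30],0,-1],[[0,0,29],0,-1],[[0,0,15],0,-1],[[0,0,8],0,-1],[[0,0,6],0,-1],[[0,0,0],0,-1],[[-2,5,0],0,-1],[[-2,5,0],0,-1]]}}

```text
clock: 39.32
tool_pos: [566.2, 47.6, 165.3]
orientation: [[0.995, -0.104, 0.002], [-0.104, -0.995, -0.0], [0.002, 0.0, -1.0]]
force: [-0.7, -0.4, -1.1]
finger_gap: 15.2
finger_force: 60.0
```

>>> {"name": "jog_arm", "arguments": {"series": [[[4.6,0.7,0],0,-1],[[4.6,0.7,0],0,-1],[[4.2,2.1,0],0,-1],[[4.2,2.1,0],0,-1],[[3.3,3.3,0],0,-1],[[3.3,3.3,0],0,-1],[[2.1,4.2,0],0,-1],[[2.1,4.2,0],0,-1],[[0.7,4.6,0],0,-1],[[0.7,4.6,0],0,-1],[[-0.7,4.6,0],0,-1],[[-0.7,4.6,0],0,-1],[[-2.1,4.2,0],0,-1],[[-2.1,4.2,0],0,-1],[[-3.3,3.3,0],0,-1],[[-3.3,3.3,0],0,-1],[[-4.2,2.1,0],0,-1],[[-4.2,2.1,0],0,-1],[[-4.6,0.7,0],0,-1],[[-4.6,0.7,0],0,-1]]}}

```text
clock: 40.98
tool_pos: [560.7, -10.5, 165.1]
orientation: [[0.994, -0.106, 0.005], [-0.106, -0.994, 0.003], [0.005, -0.003, -1.0]]
force: [3.3, 8.3, 5.1]
finger_gap: 15.8
finger_force: 60.0
```

```bash
python3 tip.py
```

```text
[560.  -10.3 165. ] 15.511678932655412 [0.9 6.8 5.1] 41.0833
0.84 [448.7   2.7  26. ] [-11.3 -27.3  26. ] tilt 54.821545785760314
```

>>> {"name": "jog_arm", "arguments": {"series": [[[-4.6,-0.7,0],0,-1],[[-4.6,-0.7,0],0,-1],[[-4.2,-2.1,0],0,-1],[[-4.2,-2.1,0],0,-1],[[-3.3,-3.3,0],0,-1],[[-3.3,-3.3,0],0,-1],[[-2.1,-4.2,0],0,-1],[[-2.1,-4.2,0],0,-1],[[-0.7,-4.6,0],0,-1],[[-0.7,-4.6,0],0,-1],[[0.7,-4.6,0],0,-1],[[0.7,-4.6,0],0,-1],[[2.1,-4.2,0],0,-1],[[2.1,-4.2,0],0,-1],[[3.3,-3.3,0],0,-1],[[3.3,-3.3,0],0,-1],[[4.2,-2.1,0],0,-1],[[4.2,-2.1,0],0,-1],[[4.6,-0.7,0],0,-1],[[4.6,-0.7,0],0,-1]]}}

```text
clock: 42.75
tool_pos: [565.6, 46.0, 164.6]
orientation: [[0.995, -0.102, -0.001], [-0.102, -0.995, -0.006], [-0.001, 0.006, -1.0]]
force: [-2.1, -7.6, 8.1]
finger_gap: 15.1
finger_force: 60.0
```

```bash
python3 tip.py
```

```text
[566.   46.  164.5] 15.674713474138686 [-1.2 -7.4  8.2] 42.85
0.77 [450.4  59.   39.1] [-9.6 29.  39.1] tilt 51.321558138000626
```

>>> {"name": "jog_arm", "arguments": {"series": [[[9,0.7,3],0,-1],[[9,0.7,3],0,-1],[[4.2,2.1,3],0,-1],[[4.2,2.1,0],0,-1],[[3.3,3.3,0],0,-1],[[3.3,3.3,0],0,-1],[[2.1,4.2,0],0,-1],[[2.1,4.2,0],0,-1],[[0.7,4.6,0],0,-1],[[0.7,4.6,0],0,-1],[[-0.7,4.6,0],0,-1],[[-0.7,4.6,0],0,-1],[[-2.1,4.2,0],0,-1],[[-2.1,4.2,0],0,-1],[[-3.3,3.3,0],0,-1],[[-3.3,3.3,0],0,-1],[[-4.2,2.1,0],0,-1],[[-4.2,2.1,0],0,-1],[[-4.6,0.7,0],0,-1],[[-4.6,0.7,0],0,-1]]}}

```text
clock: 44.52
tool_pos: [569.9, -11.3, 156.7]
orientation: [[0.994, -0.106, 0.006], [-0.106, -0.994, 0.003], [0.006, -0.004, -1.0]]
force: [6.9, 7.0, 8.0]
finger_gap: 15.5
finger_force: 60.0
```

```bash
python3 tip.py
```

```text
[569.6 -11.  156.8] 15.73053378816327 [6.2 7.1 6.9] 44.6167
0.66 [442.7   2.   30.5] [-17.3 -28.   30.5] tilt 48.88535814761872
```

>>> {"name": "jog_arm", "arguments": {"series": [[[-4.6,-0.7,0],0,-1],[[-4.6,-0.7,0],0,-1],[[-4.2,-2.1,0],0,-1],[[-4.2,-2.1,0],0,-1],[[-3.3,-3.3,0],0,-1],[[-3.3,-3.3,0],0,-1],[[-2.1,-4.2,0],0,-1],[[-2.1,-4.2,0],0,-1],[[-0.7,-4.6,0],0,-1],[[-0.7,-4.6,0],0,-1],[[0.7,-4.6,0],0,-1],[[0.7,-4.6,0],0,-1],[[2.1,-4.2,0],0,-1],[[2.1,-4.2,0],0,-1],[[3.3,-3.3,0],0,-1],[[3.3,-3.3,0],0,-1],[[4.2,-2.1,0],0,-1],[[4.2,-2.1,0],0,-1],[[4.6,-0.7,0],0,-1],[[4.6,-0.7,0],0,-1]]}}

```text
clock: 46.28
tool_pos: [574.9, 46.7, 155.7]
orientation: [[0.995, -0.104, 0.001], [-0.104, -0.995, -0.001], [0.001, 0.001, -1.0]]
force: [-0.9, -0.0, 0.1]
finger_gap: 15.5
finger_force: 60.0
```

```bash
python3 tip.py
```

```text
[574.7  47.1 154.9] 15.63741474892134 [-0.1  0.5 -0.4] 46.3833
0.89 [445.   60.1  35.9] [-15.   30.1  35.9] tilt 46.788458837871296
```

>>> {"name": "jog_arm", "arguments": {"series": [[[11,0.7,4],0,-1],[[12,0.7,4],0,-1],[[4.2,2.1,2],0,-1],[[4.2,2.1,0],0,-1],[[3.3,3.3,0],0,-1],[[3.3,3.3,0],0,-1],[[2.1,4.2,0],0,-1],[[2.1,4.2,0],0,-1],[[0.7,4.6,0],0,-1],[[0.7,4.6,0],0,-1]]}}

```text
clock: 47.22
tool_pos: [614.5, 13.0, 145.7]
orientation: [[0.994, -0.105, 0.0], [-0.105, -0.994, 0.001], [-0.0, -0.001, -1.0]]
force: [-2.3, 1.1, 5.4]
finger_gap: 15.5
finger_force: 60.0
```

```bash
python3 tip.py
```

```text
[614.6  12.4 145.8] 15.66015536702503 [-1.3  0.4  5.7] 47.3167
0.7 [475.4  25.4  40. ] [15.4 -4.6 40. ] tilt 41.86018045791298
```

>>> {"name": "jog_arm", "arguments": {"series": [[[-0.7,4.6,0],0,-1],[[-0.7,4.6,0],0,-1],[[-2.1,4.2,0],0,-1],[[-2.1,4.2,0],0,-1],[[-3.3,3.3,0],0,-1],[[-3.3,3.3,0],0,-1],[[-4.2,2.1,0],0,-1],[[-4.2,2.1,0],0,-1],[[-4.6,0.7,0],0,-1],[[-4.6,0.7,0],0,-1],[[-4.6,-0.7,0],0,-1],[[-4.6,-0.7,0],0,-1],[[-4.2,-2.1,0],0,-1],[[-4.2,-2.1,0],0,-1],[[-3.3,-3.3,0],0,-1],[[-3.3,-3.3,0],0,-1],[[-2.1,-4.2,0],0,-1],[[-2.1,-4.2,0],0,-1],[[-0.7,-4.6,0],0,-1],[[-0.7,-4.6,0],0,-1]]}}

```text
clock: 48.98
tool_pos: [559.4, 19.1, 148.0]
orientation: [[0.994, -0.105, 0.013], [-0.105, -0.994, -0.0], [0.013, -0.001, -1.0]]
force: [8.4, 3.0, 6.5]
finger_gap: 15.4
finger_force: 60.0
```

```bash
python3 tip.py
```

```text
[558.6  19.4 147.4] 15.092584227734022 [9.5 2.8 8.7] 49.0833
0.62 [419.7  32.4  31. ] [-40.3   2.4  31. ] tilt 44.285886435995955
```

About four turns done. I'll add one more clean turn with a re-drooped spoon to be sure of the sequence.

>>> {"name": "jog_arm", "arguments": {"series": [[[0,0,-20],0,-1],[[0,0,-20],0,-1],[[0,0,0],0,-1],[[0,0,0],0,-1],[[0,0,-40],0,-1],[[0,0,0],0,-1],[[0,0,-40],0,-1],[[0,0,0],0,-1],[[0,0,-40],0,-1],[[0,0,20],0,-1],[[0,0,20],0,-1],[[0,0,0],0,-1],[[0,0,-40],0,-1],[[0,0,20],0,-1],[[0,0,20],0,-1],[[0,0,0],0,-1],[[0,0,-40],0,-1],[[0,0,0],0,-1],[[0,0,0],0,-1]], "force": 3}}

```text
clock: 50.67
tool_pos: [556.2, 18.9, 307.4]
orientation: [[0.995, -0.104, 0.004], [-0.104, -0.995, -0.001], [0.004, 0.0, -1.0]]
force: [-0.6, 0.6, -0.3]
finger_gap: 16.0
finger_force: 3.0
```

>>> {"name": "jog_arm", "arguments": {"series": [[[0,0,0],0,-1],[[0,0,0],0,-1],[[0,0,0],0,-1],[[0,0,0],0,-1]], "force": 60}}

```text
clock: 51.0
tool_pos: [555.5, 19.0, 304.7]
orientation: [[0.995, -0.104, -0.001], [-0.104, -0.995, 0.0], [-0.001, -0.0, -1.0]]
force: [-0.1, 0.4, -0.7]
finger_gap: 15.2
finger_force: 60.0
```

```bash
python3 tip.py; python3 - <<'E'
from h import *
np.set_printoptions(precision=0,suppress=True)
for x in viewer.find_in("side","bead1"):
    b=np.array(x["box"])*[512,384,512,384];p=onz("side",(b[0]+b[2])/2,(b[1]+b[3])/2,20)-[460,30,0];print(round(x["score"],2),p,b)
# brown mask blobs in the bowl
im=cv2.imread("pics/sideN.png");g=cv2.cvtColor(im,cv2.COLOR_BGR2HSV)
m=((g[...,1]>110)&(g[...,0]<20)&(g[...,2]>40)).astype(np.uint8)
m=m[190:238,270:340];print("\n".join("".join(".#"[v] for v in r) for r in m[::2]))
E
```

```text
[555.6  19.  304.9] 15.659055294243842 [ 0.7  0.2 -0.9] 51.1
0.63 [456.8  32.  154.3] [ -3.2   2.  154.3] tilt 59.79037054915028
0.65 [24. 30. 20.] [285. 218. 301. 228.]
0.56 [ 29. -37.  20.] [286. 202. 302. 214.]
0.54 [ -8. -51.  20.] [302. 201. 315. 212.]
.................................................................#####
....................................................................##
......................................................................
......................................................................
......................................................................
......................................................................
....................#########.....#########...........................
...................###########...###########..........................
..................#############.#############.........................
...............########.#######.##..#########.........................
.............###########..####.........#####.....###..................
............############...#............##....#########......
[... 161 characters left out ...]
....##.############.............#..#############.............
.................############........###########......##..............
.................############......##############.....#...............
##...............############.......#############...................##
####..................#####...........###########.................####
.######..........................................................#####
###.#####....................................................#########
#############.............................................############
##################.....................................###############
###############.###########....................#######################
```

The beads form a ring with a clear centre. Lower there and make a turn and a half.

>>> {"name": "jog_arm", "arguments": {"series": [[[1,0,25],0,-1],[[0,0,30],0,-1],[[0,0,30],0,-1],[[0,0,25],0,-1],[[0,0,14],0,-1],[[0,0,8],0,-1],[[0,0,2],0,-1],[[5,0,0],0,-1],[[5,0,0],0,-1],[[5,0,0],0,-1],[[5,0,0],0,-1],[[5,0,0],0,-1],[[5,0,0],0,-1],[[3,0,0],0,-1]]}}

```text
clock: 52.32
tool_pos: [589.3, 15.6, 171.2]
orientation: [[0.995, -0.104, -0.002], [-0.104, -0.995, 0.0], [-0.002, -0.0, -1.0]]
force: [-4.9, 0.8, 3.6]
finger_gap: 15.5
finger_force: 60.0
```

>>> {"name": "jog_arm", "arguments": {"series": [[[-0.7,4.6,0],0,-1],[[-0.7,4.6,0],0,-1],[[-2.1,4.2,0],0,-1],[[-2.1,4.2,0],0,-1],[[-3.3,3.3,0],0,-1],[[-3.3,3.3,0],0,-1],[[-4.2,2.1,0],0,-1],[[-4.2,2.1,0],0,-1],[[-4.6,0.7,0],0,-1],[[-4.6,0.7,0],0,-1],[[-4.6,-0.7,0],0,-1],[[-4.6,-0.7,0],0,-1],[[-4.2,-2.1,0],0,-1],[[-4.2,-2.1,0],0,-1],[[-3.3,-3.3,0],0,-1],[[-3.3,-3.3,0],0,-1],[[-2.1,-4.2,0],0,-1],[[-2.1,-4.2,0],0,-1],[[-0.7,-4.6,0],0,-1],[[-0.7,-4.6,0],0,-1]]}}

```text
clock: 53.98
tool_pos: [531.4, 21.1, 171.9]
orientation: [[0.995, -0.104, 0.004], [-0.104, -0.995, -0.003], [0.004, 0.003, -1.0]]
force: [6.9, -4.0, 4.3]
finger_gap: 15.4
finger_force: 60.0
```

```bash
python3 tip.py
```

```text
[531.5  21.4 172. ] 15.730778664045996 [ 5.8 -2.6  3.2] 54.0833
0.91 [429.9  34.4  24.3] [-30.1   4.4  24.3] tilt 58.6287511283177
0.65 [718.8  34.4  92.3] [258.8   4.4  92.3] tilt 152.21757454356563
0.53 [497.9  34.4 112.2] [ 37.9   4.4 112.2] tilt 66.90057734606778
```

>>> {"name": "jog_arm", "arguments": {"series": [[[0.7,-4.6,0],0,-1],[[0.7,-4.6,0],0,-1],[[2.1,-4.2,0],0,-1],[[2.1,-4.2,0],0,-1],[[3.3,-3.3,0],0,-1],[[3.3,-3.3,0],0,-1],[[4.2,-2.1,0],0,-1],[[4.2,-2.1,0],0,-1],[[4.6,-0.7,0],0,-1],[[4.6,-0.7,0],0,-1],[[6.6,0.7,1],0,-1],[[6.6,0.7,1],0,-1],[[6.2,2.1,1],0,-1],[[6.2,2.1,0],0,-1],[[3.3,3.3,0],0,-1],[[3.3,3.3,0],0,-1],[[2.1,4.2,0],0,-1],[[2.1,4.2,0],0,-1],[[0.7,4.6,0],0,-1],[[0.7,4.6,0],0,-1]]}}

```text
clock: 55.75
tool_pos: [597.7, 14.1, 168.3]
orientation: [[0.995, -0.105, 0.001], [-0.105, -0.995, -0.0], [0.001, -0.0, -1.0]]
force: [-2.9, -1.1, 1.0]
finger_gap: 15.6
finger_force: 60.0
```

```bash
python3 tip.py
```

```text
[597.7  14.  168.3] 15.474572999647899 [-2.1 -0.5  2.4] 55.85
0.9 [475.5  27.   36.1] [15.5 -3.  36.1] tilt 51.069255150440405
```

>>> {"name": "jog_arm", "arguments": {"series": [[[-0.7,4.6,0],0,-1],[[-0.7,4.6,0],0,-1],[[-2.1,4.2,0],0,-1],[[-2.1,4.2,0],0,-1],[[-3.3,3.3,0],0,-1],[[-3.3,3.3,0],0,-1],[[-4.2,2.1,0],0,-1],[[-4.2,2.1,0],0,-1],[[-4.6,0.7,0],0,-1],[[-4.6,0.7,0],0,-1],[[-4.6,-0.7,0],0,-1],[[-4.6,-0.7,0],0,-1],[[-4.2,-2.1,0],0,-1],[[-4.2,-2.1,0],0,-1],[[-3.3,-3.3,0],0,-1],[[-3.3,-3.3,0],0,-1],[[-2.1,-4.2,0],0,-1],[[-2.1,-4.2,0],0,-1],[[-0.7,-4.6,0],0,-1],[[-0.7,-4.6,0],0,-1]]}}

```text
clock: 57.52
tool_pos: [540.1, 20.3, 170.2]
orientation: [[0.995, -0.104, 0.008], [-0.104, -0.995, -0.002], [0.008, 0.001, -1.0]]
force: [5.6, -2.7, 9.0]
finger_gap: 15.5
finger_force: 60.0
```

```bash
python3 tip.py
```

```text
[540.2  20.2 170.1] 15.405913223185346 [ 4.4 -1.3  7. ] 57.6167
0.95 [427.4  33.2  35.3] [-32.6   3.2  35.3] tilt 53.75979652618147
```

The stir sequence is complete with redundancy. Lift out and carry the spoon to the tray.

>>> {"name": "jog_arm", "arguments": {"series": [[[0,0,-20],0,-1],[[0,0,-35],0,-1],[[0,0,-35],0,-1],[[0,0,-30],0,-1],[[-2,-10,0],0,-1],[[-4,-20,0],0,-1],[[-4,-20,0],0,-1],[[-5,-24,0],0,-1],[[-5,-24,0],0,-1],[[-5,-24,0],0,-1],[[-5,-24,0],0,-1],[[-5,-24,0],0,-1],[[-5,-24,0],0,-1],[[-5,-24,0],0,-1],[[-5,-24,0],0,-1],[[-5,-24,0],0,-1],[[-5,-24,0],0,-1],[[-4,-15,0],0,-1],[[-2,-10,0],0,-1],[[-1.7,0,0],0,-1]]}}

```text
clock: 59.28
tool_pos: [503.4, 342.5, 287.3]
orientation: [[0.995, -0.103, -0.0], [-0.103, -0.995, -0.0], [-0.0, 0.0, -1.0]]
force: [-0.1, -0.9, -1.0]
finger_gap: 15.5
finger_force: 60.0
```

```bash
python3 tip.py; python3 - <<'E'
from h import *
np.set_printoptions(precision=0,suppress=True)
save("top","topN")
for c in("top","side"):
  for l in("bead1","mallet"):
    for x in viewer.find_in(c,l):
      if x["score"]>.25: print(c,l,round(x["score"],2),np.array(x["box"])*[512,384,512,384])
im=cv2.imread("pics/topN.png");g=cv2.cvtColor(im,cv2.COLOR_BGR2HSV)
m=((g[...,1]>110)&(g[...,0]<20)&(g[...,2]>30)).astype(np.uint8)[210:306,202:298]
n,l,st,ce=cv2.connectedComponentsWithStats(m)
for a,c in zip(st,ce): print(a,c+[202,210])
E
```

```text
[503.6 340.8 287.8] 15.28254308443044 [-0.1 -0.5 -0.2] 59.3833
0.65 [386.3 353.8 150.4] [-73.7 323.8 150.4] tilt 53.14489897649074
0.35 [436.7 353.8  90.6] [-23.3 323.8  90.6] tilt 72.81146243843588
top bead1 0.7 [260. 253. 275. 261.]
top bead1 0.62 [237. 232. 251. 246.]
top bead1 0.45 [252. 266. 267. 280.]
top bead1 0.27 [140. 129. 176. 174.]
top mallet 0.88 [152. 213. 170. 273.]
side bead1 0.62 [312. 206. 325. 218.]
side bead1 0.54 [279. 211. 295. 226.]
side bead1 0.46 [301. 201. 314. 215.]
side mallet 0.61 [242. 252. 315. 288.]
[   3    4   91   90 5651] [249. 258.]
[   0    0   96   96 2796] [249. 255.]
[ 34  25  27  17 249] [249. 243.]
[ 59  43  12  12 129] [267. 258.]
[ 25  44  13  12 128] [233. 260.]
[ 39  56  26  14 263] [253. 273.]
```

All six beads are still in the bowl by blob area. Now lower the spoon and lay it down.

>>> {"name": "jog_arm", "arguments": {"series": [[[5,2,15],0,-1],[[5.5,2,30],0,-1],[[0,0,35],0,-1],[[0,0,30],0,-1],[[0,0,15],0,-1],[[0,0,8],0,-1],[[0,0,3],0,-1],[[0,0,0],0,-1]]}}

```text
clock: 60.3
tool_pos: [514.0, 336.0, 152.6]
orientation: [[0.995, -0.105, 0.001], [-0.105, -0.995, 0.0], [0.0, -0.0, -1.0]]
force: [-0.1, 0.9, 0.2]
finger_gap: 15.8
finger_force: 60.0
```

>>> {"name": "jog_arm", "arguments": {"series": [[[0,0,0],0,-1],[[0,0,0],0,-1],[[10,0,7],0,-1],[[10,0,8],0,-1],[[10,0,10],0,-1],[[9,0,11],0,-1],[[8,0,12],0,-1],[[7,0,12],0,-1],[[6,0,13],0,-1],[[5,0,13],0,-1],[[4,0,14],0,-1],[[3,0,14],0,-1],[[1,0,12],0,-1],[[0,0,8],0,-1],[[0,0,0],0,-1]], "force": 3}}

```text
clock: 61.55
tool_pos: [585.2, 328.3, 16.0]
orientation: [[0.995, -0.104, -0.003], [-0.104, -0.995, -0.001], [-0.003, 0.001, -1.0]]
force: [0.6, -0.3, -0.7]
finger_gap: 16.2
finger_force: 3.0
```

```bash
python3 tip.py; python3 - <<'E'
from h import *
print(px("side",[397,348,10]))
E
```

```text
[586.1 328.7  18.3] 16.03810503143579 [ 0.5  0.8 -1. ] 61.65
0.77 [406.3 341.7   8.7] [-53.7 311.7   8.7] tilt 9.020722065848444
0.29 [502.3 341.7  10.4] [ 42.3 311.7  10.4] tilt 17.786188649525613
(np.float64(320.64602990341234), np.float64(311.74163382674556))
```

>>> {"name": "jog_arm", "arguments": {"series": [[[0,0,5],0,-1],[[0,0,4],0,-1],[[0,0,0],0,-1],[[0,0,0],0,-0.5],[[0,0,0],0,-0.2],[[0,0,0],0,0],[[0,0,0],0,0],[[0,0,0],0,0],[[0,0,-10],0,0],[[0,0,-30],0,0],[[0,0,-40],0,0],[[0,0,-40],0,0],[[0,0,-30],0,0],[[0,0,0],-6,0],[[0,0,0],0,0]]}}

```text
clock: 62.9
tool_pos: [586.8, 328.8, 162.3]
orientation: [[1.0, 0.004, 0.005], [0.004, -1.0, 0.002], [0.005, -0.002, -1.0]]
force: [0.7, 0.1, 0.2]
finger_gap: 44.2
finger_force: 0.0
```

```bash
python3 tip.py; python3 - <<'E'
from h import *
np.set_printoptions(precision=1,suppress=True)
for l in("spoon","mallet"):
  for x in viewer.find_in("side",l)[:2]: print(l,round(x["score"],2),np.array(x["box"])*[512,384,512,384])
E
```

```text
[585.8 328.4 158.9] 44.19185665133335 [ 0.3  0.5 -1.3] 63.0
spoon 0.66 [223.1 289.2 315.5 317.7]
spoon 0.2 [208.  251.2 343.5 333.1]
mallet 0.61 [242.9 249.7 313.1 286.8]
mallet 0.36 [223.7 282.5 315.8 319.2]
```

The spoon is back in the tray and released. Now the mallet: grip the handle just behind the head.

>>> {"name": "jog_arm", "arguments": {"series": [[[-8,7,0],0,0.2],[[-14,12,0],0,0.2],[[-16,13,0],0,0.2],[[-18,14,0],0,0.2],[[-18,14,0],0,0.2],[[-14,12,0],0,0.2],[[-8,7,0],0,0.2],[[-3,2,0],2,0.2],[[0,0,0],0,0.2],[[0,0,0],0,0.2]]}}

```text
clock: 63.93
tool_pos: [487.2, 247.4, 158.8]
orientation: [[0.999, -0.035, -0.001], [-0.035, -0.999, -0.0], [-0.001, 0.0, -1.0]]
force: [0.1, -0.3, -0.1]
finger_gap: 52.9
finger_force: 0.0
```

```bash
python3 - <<'E'
from h import *
np.set_printoptions(precision=1,suppress=True)
print(ctrl.sense()["tool_pos"])
save("side","sm");save("top","tm")
b=cv2.imread("pics/sm.png");a=cv2.imread("pics/tm.png");cv2.imwrite("pics/crop14.png",np.hstack([cv2.resize(b[190:330,200:360],(480,420)),cv2.resize(a[180:320,100:200],(300,420))]))
E
```

```text
[487.2 247.4 158.8]
```

View pics/crop14.png

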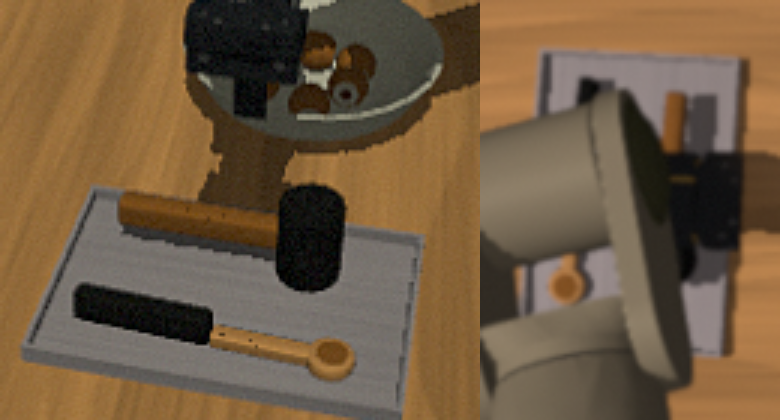

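The spoon lies flat in the tray and the mallet is untouched. Lower, grip and lift.

>>> {"name": "jog_arm", "arguments": {"series": [[[0,0,20],0,0.2],[[0,0,35],0,0.2],[[0,0,35],0,0.2],[[0,0,28],0,0.2],[[0,0,14],0,0.2],[[0,0,7],0,0.2],[[0,0,0],0,0.2],[[0,0,0],0,-0.3],[[0,0,0],0,-1],[[0,0,0],0,-1],[[0,0,0],0,-1],[[0,0,0],0,-1],[[0,0,0],0,-1],[[0,0,0],0,-1],[[0,0,-10],0,-1],[[0,0,-25],0,-1],[[0,0,-30],0,-1],[[0,0,-30],0,-1],[[0,0,-25],0,-1],[[0,0,0],0,-1]], "force": 60}}

```text
clock: 65.7
tool_pos: [488.8, 248.0, 145.2]
orientation: [[0.999, -0.035, 0.008], [-0.035, -0.999, 0.002], [0.008, -0.002, -1.0]]
force: [1.0, -0.6, -2.7]
finger_gap: 17.7
finger_force: 57.7
```

>>> {"name": "jog_arm", "arguments": {"series": [[[0,8,0],0,-1],[[1,18,0],0,-1],[[1,28,0],0,-1],[[1,28,0],0,-1],[[1,28,0],0,-1],[[1,28,0],0,-1],[[1,28,0],0,-1],[[1,28,0],0,-1],[[1,28,0],0,-1],[[1,28,0],0,-1],[[1,28,0],0,-1],[[1,28,0],0,-1],[[1,28,0],0,-1],[[1,28,0],0,-1],[[1,28,0],0,-1],[[1,28,0],0,-1],[[1,28,0],0,-1],[[1,28,0],0,-1],[[1,28,0],0,-1],[[1,28,0],0,-1]]}}

```text
clock: 67.37
tool_pos: [486.4, -283.9, 138.1]
orientation: [[0.999, -0.035, -0.003], [-0.035, -0.999, 0.003], [-0.003, -0.003, -1.0]]
force: [-0.1, -0.1, -3.4]
finger_gap: 17.5
finger_force: 57.7
```

>>> {"name": "jog_arm", "arguments": {"series": [[[1,18,0],0,-1],[[1,11,0],0,-1],[[1,5,0],0,-1],[[0,0,0],0,-1],[[0,0,0],0,-1]]}}

```text
clock: 67.78
tool_pos: [489.4, -315.9, 139.6]
orientation: [[0.999, -0.034, -0.001], [-0.034, -0.999, 0.001], [-0.001, -0.001, -1.0]]
force: [-1.1, 0.2, -2.5]
finger_gap: 17.7
finger_force: 57.7
```

```bash
python3 - <<'E'
from h import *
np.set_printoptions(precision=1,suppress=True)
s=ctrl.sense();print(s["tool_pos"],s["force"],s["finger_gap"])
im=save("side","sp");save("top","tp")
for c in("top","side"):
  for l in("mallet","peg_top"):
    for x in viewer.spot_point(c,l)[:2]: print(c,l,round(x["score"],2),x["at"][1]*512,x["at"][0]*384)
  for x in viewer.find_in(c,"mallet")[:2]: print(c,round(x["score"],2),np.array(x["box"])*[512,384,512,384])
t=s["tool_pos"];print("expected head bottom/top px",px("side",[t[0]-45,t[1]+1.7,t[2]-16]),px("side",[t[0]-45,t[1]+1.7,t[2]+50]),"peg",px("side",[447,-297.5,75]))
g=cv2.cvtColor(im,cv2.COLOR_RGB2GRAY)[80:165,285:345];print("\n".join("".join(" .:-=+*#"[7-min(v//20,7)] for v in r) for r in g[::2]))
E
```

```text
[ 489.4 -315.9  139.6] [-1.1  0.2 -2.5] 17.66974451818942
top peg_top 0.3 240.9984 257.5872
top 0.5 [394.9 204.6 400.8 224.5]
side mallet 0.74 323.3792 128.7936
side mallet 0.73 295.0144 214.3872
side peg_top 0.52 318.72 144.192
side 0.74 [276.4 107.6 328.2 130.6]
side 0.61 [261.4 144.4 331.9 173.4]
expected head bottom/top px (np.float64(319.5568709764432), np.float64(128.34038486214507)) (np.float64(321.17191807505816), np.float64(108.32525362209147)) peg (np.float64(317.2876263681246), np.float64(144.67519407641078))
...::::...-==+*##**####*######*###++===========-============
:...::::::-----######*##########*#*#*=======================
..:....:.------##*##****#*##########*+======================
:.:.....-------#*#*###*#**##*#*#####*=======================
.....:::------=#*##*#**####*########+===-===================
:....:.------=*##*****####**####*###===========-============
...:..:-----=###*#*#*###**###*#*####+-======================
....:.------+#**##*###*##****######*========================
.....---=***********#**#**#*##*++#*====-====================
..:.:=--##***************
[... 1348 characters left out ...]
+++++++++++++*+++++++++++++++
::::::::++++++++++++++++++*+=-=+++++++++++++++++++++++++++++
.....-----++++++++++++++++++-:.=+++++=++++++++++++++++++++++
 +==  --+-+:--:*#*++++++=++ -=---++++====+++++++++++++++++++
    ...      .          --  **=++++++====+++++++++++++++++++
   .. . ... .  ..... ..  :+=*=--+++**+=+===+++++++++++++++++
 .  .     .   ....   . .  :=+++==*#**+=+==+=++++++++++++++++
. .::.   .::.    :.:   .       ... -+===+====+++++++++++++++
  .-:: .  -:- .  .-- .. .. .  .  .   --+=+=+=+++++++++++++++
                                         ::+==++++++++++++++
.. ........................................ ==++++++++++++++
:::::::::::::::::::::::::::::::::::::::::::::=++++++++++++++
```

>>> {"name": "jog_arm", "arguments": {"series": [[[1,-8,0],0,-1],[[1,-9,0],0,-1],[[0,0,10],0,-1],[[0,0,18],0,-1],[[0,0,12],0,-1],[[0,0,4],0,-1],[[0,0,0],0,-1]]}}

```text
clock: 68.77
tool_pos: [491.9, -299.4, 94.9]
orientation: [[0.999, -0.034, -0.002], [-0.034, -0.999, 0.002], [-0.002, -0.002, -1.0]]
force: [-0.2, -0.8, -3.4]
finger_gap: 17.5
finger_force: 57.7
```

>>> {"name": "jog_arm", "arguments": {"series": [[[0,0,4],0,-1],[[0,0,4],0,-1],[[0,0,4],0,-1],[[0,0,4],0,-1],[[0,0,4],0,-1],[[0,0,2],0,-1],[[0,0,1],0,-1]]}}

```text
clock: 69.35
tool_pos: [492.8, -300.3, 73.4]
orientation: [[0.999, -0.035, 0.001], [-0.035, -0.999, -0.001], [0.001, 0.001, -1.0]]
force: [4.8, 0.5, 4.8]
finger_gap: 17.5
finger_force: 57.7
```

>>> {"name": "jog_arm", "arguments": {"series": [[[0,0,1],0,-1],[[0,0,1],0,-1],[[0,0,1],0,-1],[[0,0,0],0,-1]]}}

```text
clock: 69.68
tool_pos: [493.2, -300.3, 71.2]
orientation: [[0.999, -0.035, 0.003], [-0.035, -0.999, -0.001], [0.003, 0.001, -1.0]]
force: [5.2, 1.1, 9.9]
finger_gap: 17.9
finger_force: 57.7
```

>>> {"name": "jog_arm", "arguments": {"series": [[[0,0,1],0,-1],[[0,0,1],0,-1],[[0,0,1],0,-1],[[0,0,1],0,-1],[[0,0,0],0,-1]]}}

```text
clock: 70.1
tool_pos: [494.0, -300.2, 68.7]
orientation: [[0.999, -0.035, 0.005], [-0.035, -0.999, -0.002], [0.005, 0.002, -1.0]]
force: [7.1, 5.5, 20.9]
finger_gap: 17.3
finger_force: 60.0
```

```bash
python3 - <<'E'
from h import *
np.set_printoptions(precision=1,suppress=True)
s=ctrl.sense();print(s["tool_pos"],s["force"],s["ft_torque"])
im=save("side","sp2")
g=cv2.cvtColor(im,cv2.COLOR_RGB2GRAY)[115:165,270:345];print("\n".join("".join(" .:-=+*#"[7-min(v//20,7)] for v in r) for r in g))
E
```

```text
[ 494.  -300.2   68.7] [ 7.1  5.5 20.9] [ 1.  -0.6 -0.2]
..............:...=======###*###**###**#**####**===========================
................:.======+#######*#*#**#**#######===========================
.............:....======*#*#*####**#####*######+-==========================
.................:======*#***#*#****###*######*-===========================
...............:.:======*#**##*##*###*#*##++*#*-===========================
:.::..::.........:+====+**#*##**####*#**##**+#*============================
:::::::::::::::..:==+*##*#******#**##****#**+#*============================
:::::::::::::::.....***#****####******#*######=============================
:::::::::::::.......###************#******##**=============================
:::::::::::::::..:.-##****=**************#*##=.::--::---=-=-===============
::::::::::::::...:.-##*#*###******#*=**#***#*:.::::::....:....:::::---=-===
:::::::::::::...:..-###*##***######*##***###*.:::::::::.::.::::::::.......:
:::::::::::::::..:.=#*##***#*#****##*#**#*##*.:::::::.::::::::::::::.::::::
:::::::::::::......+##*####*#*####*#*####*##+-+++--:..:
[... 2056 characters left out ...]
++++++++++++++++
  .:.: . .=-=    ...=:-:-++=:--:+++++++++  -+++++=====+====++++++++++++++++
  :#*=.  .+=+    -#*:   .#*=    +#*:-----   --+=============+++++++++++++++
. .-:: .  --:    .-::    -:-    .-:       .   -:+++====+==+=+++++++++++++++
...   ..              ..      .      ... ....   ---++=+=++==+++++++++++++++
                                                   :+========++++++++++++++
                                                    -:=======++++++++++++++
..    ................. ........... ................  =======++++++++++++++
::::::::::::::::::::::::::::::::::::::::::::::::::::::.======++++++++++++++
:::::::::::::::::::::::::::::::::::::::::::::::::::::::======++++++++++++++
```

Force is 24 N, well above the peg's 8 N, so the peg is bottomed. Lift and check.

>>> {"name": "jog_arm", "arguments": {"series": [[[0,0,-5],0,-1],[[0,0,-15],0,-1],[[0,0,-25],0,-1],[[0,0,-20],0,-1],[[0,0,-10],0,-1],[[0,-10,0],0,-1],[[0,-20,0],0,-1],[[0,-28,0],0,-1],[[0,-28,0],0,-1],[[-1,-28,0],0,-1],[[-1,-28,0],0,-1],[[-1,-28,0],0,-1],[[-1,-28,0],0,-1],[[-2,-28,0],0,-1],[[-2,-28,0],0,-1],[[-2,-28,0],0,-1],[[-2,-28,0],0,-1],[[-2,-28,0],0,-1],[[-2,-28,0],0,-1],[[-2,-28,0],0,-1]]}}

```text
clock: 71.82
tool_pos: [486.2, 96.1, 139.5]
orientation: [[0.999, -0.035, -0.004], [-0.035, -0.999, -0.0], [-0.004, 0.0, -1.0]]
force: [0.1, 0.7, -3.0]
finger_gap: 17.5
finger_force: 59.9
```

```bash
python3 - <<'E'
from h import *
np.set_printoptions(precision=1,suppress=True)
s=ctrl.sense();print(s["tool_pos"],s["orientation"],s["force"])
for c in("top","side"):
  im=save(c,c+"p3").astype(int)
  y=((im[...,0]>130)&(im[...,1]>90)&(im[...,2]<60)).astype(np.uint8)
  x0=310 if c=="side" else 370
  y0,y1=(135,165) if c=="side" else (250,275)
  ys,xs=np.nonzero(y[y0:y1,x0:x0+22]);print(c,len(xs),xs.mean()+x0 if len(xs) else 0,ys.mean()+y0 if len(xs) else 0,(ys.min()+y0,ys.max()+y0) if len(ys) else 0)
  print(c,"pred top z55/z75",px(c,[447,-297.5,55]),px(c,[447,-297.5,75]))
  for x in viewer.spot_point(c,"peg_top")[:2]: print(round(x["score"],2),x["at"][1]*512,x["at"][0]*384)
  for x in viewer.spot_point(c,"mallet")[:2]: print("m",round(x["score"],2),x["at"][1]*512,x["at"][0]*384)
t=s["tool_pos"];print("expect mallet origin",px("side",[t[0]-45,t[1]+1.7,t[2]-16]))
E
```

```text
[486.2  96.1 139.5] [[ 1. -0. -0.]
 [-0. -1. -0.]
 [-0.  0. -1.]] [ 0.1  0.7 -3. ]
top 86 379.3953488372093 261.5 (np.int64(257), np.int64(266))
top pred top z55/z75 (np.float64(379.80649030710543), np.float64(261.74582011655775)) (np.float64(381.7762529578114), np.float64(261.7052642825659))
0.43 380.0064 261.3888
m 0.58 220.416 271.296
side 174 323.367816091954 144.0977011494253 (np.int64(135), np.int64(164))
side pred top z55/z75 (np.float64(316.8221976019013), np.float64(150.41020586782952)) (np.float64(317.2876263681246), np.float64(144.67519407641078))
0.62 318.9248 148.9152
m 0.65 313.6 197.79840000000002
expect mallet origin (np.float64(311.5865996278707), np.float64(197.6740612943373))
```

The peg is down: its top-view column is 379.4, against 379.8 predicted for z=55. Back to the tray.

>>> {"name": "jog_arm", "arguments": {"series": [[[-1,-28,0],0,-1],[[-1,-28,0],0,-1],[[-1,-28,0],0,-1],[[-1,-28,0],0,-1],[[0,-12,0],0,-1],[[0,-6,0],0,-1],[[0,0,0],0,-1],[[0,0,0],0,-1]]}}

```text
clock: 72.78
tool_pos: [488.6, 223.3, 141.0]
orientation: [[0.999, -0.035, -0.001], [-0.035, -0.999, -0.001], [-0.0, 0.001, -1.0]]
force: [-0.3, 0.6, -3.3]
finger_gap: 17.5
finger_force: 59.9
```

>>> {"name": "jog_arm", "arguments": {"series": [[[-1,-12,0],0,-1],[[-1,-12,0],0,-1],[[0,0,15],0,-1],[[0,0,30],0,-1],[[0,0,30],0,-1],[[0,0,20],0,-1],[[0,0,12],0,-1],[[0,0,6],0,-1],[[0,0,3],0,-1],[[0,0,0],0,-1],[[0,0,0],0,-1]]}}

```text
clock: 73.7
tool_pos: [487.8, 248.8, 26.0]
orientation: [[0.999, -0.035, 0.001], [-0.035, -0.999, 0.0], [0.001, -0.0, -1.0]]
force: [0.6, -0.5, -2.6]
finger_gap: 17.2
finger_force: 59.9
```

>>> {"name": "jog_arm", "arguments": {"series": [[[0,0,2],0,-1],[[0,0,2],0,-1],[[0,0,1],0,-1],[[0,0,0],0,-1],[[0,0,0],0,-1]]}}

```text
clock: 74.12
tool_pos: [487.3, 248.5, 20.3]
orientation: [[0.999, -0.035, 0.0], [-0.035, -0.999, 0.0], [0.0, -0.0, -1.0]]
force: [-0.3, -0.1, -2.9]
finger_gap: 17.2
finger_force: 59.9
```

>>> {"name": "jog_arm", "arguments": {"series": [[[0,0,1],0,-1],[[0,0,1],0,-1],[[0,0,0.5],0,-1],[[0,0,0],0,-1],[[0,0,0],0,-1]], "force": 10}}

```text
clock: 74.53
tool_pos: [488.6, 248.5, 18.8]
orientation: [[0.999, -0.035, 0.003], [-0.035, -0.999, 0.0], [0.003, -0.001, -1.0]]
force: [1.4, -1.4, 4.8]
finger_gap: 18.0
finger_force: 10.0
```

>>> {"name": "jog_arm", "arguments": {"series": [[[0,0,0],0,-0.5],[[0,0,0],0,-0.3],[[0,0,0],0,0],[[0,0,0],0,0.2],[[0,0,0],0,0.2],[[0,0,0],0,0.2],[[0,0,-10],0,0.2],[[0,0,-30],0,0.2],[[0,0,-40],0,0.2],[[0,0,-40],0,0.2],[[0,0,-30],0,0.2],[[0,15,0],0,0.2],[[0,30,0],0,0.2],[[0,35,0],0,0.2],[[0,35,0],0,0.2],[[0,35,0],0,0.2],[[0,35,0],0,0.2],[[0,20,0],0,0.2],[[0,0,0],0,0.2],[[0,0,0],0,0.2]]}}

```text
clock: 76.2
tool_pos: [480.2, 43.1, 168.4]
orientation: [[0.999, -0.037, 0.001], [-0.037, -0.999, 0.0], [0.001, -0.0, -1.0]]
force: [-0.6, -0.1, 0.5]
finger_gap: 52.9
finger_force: 0.0
```

```bash
python3 - <<'E'
from h import *
np.set_printoptions(precision=1,suppress=True)
s=ctrl.sense();print(s["clock"],s["tool_pos"],s["force"],s["joint_vel"])
for c in("side","top"):
  save(c,c+"end")
  for l in("mallet","spoon","bead1","cup","jar"):
    print(c,l,[(round(x["score"],2),(np.array(x["box"])*[512,384,512,384]).round(0).tolist()) for x in viewer.find_in(c,l) if x["score"]>.3])
b=cv2.imread("pics/sideend.png");g=cv2.cvtColor(b,cv2.COLOR_BGR2HSV)
m=((g[...,1]>110)&(g[...,0]<20)&(g[...,2]>25)).astype(np.uint8)[192:236,266:345];print("\n".join("".join(".#"[v] for v in r) for r in m[::2]))
E
```

```text
76.2 [480.2  43.1 168.4] [-0.6 -0.1  0.5] [ 0.  0. -0.  0. -0.  0.]
side mallet [(0.81, [242.0, 250.0, 314.0, 284.0])]
side spoon [(0.97, [221.0, 289.0, 318.0, 315.0])]
side bead1 [(0.58, [279.0, 211.0, 293.0, 225.0]), (0.58, [300.0, 201.0, 314.0, 216.0])]
side cup [(0.73, [141.0, 238.0, 190.0, 284.0])]
side jar [(0.79, [212.0, 132.0, 242.0, 171.0])]
top mallet [(0.93, [154.0, 216.0, 169.0, 273.0])]
top spoon [(0.62, [121.0, 208.0, 138.0, 281.0]), (0.45, [376.0, 257.0, 389.0, 267.0])]
top bead1 []
top cup [(0.85, [140.0, 128.0, 171.0, 172.0])]
top jar [(0.57, [335.0, 131.0, 374.0, 172.0])]
........................................................................#######
..........................................................................#####
.............................................................................##
..............................................................................#
.....................................#.........................................
...................................##########..................................
......................#
[... 556 characters left out ...]
########.......######...###.....######.....................#
###..............##########.....##########.##...###..####...................###
####.............########......##############...###..##...................##.##
#######.............#.........##############........##..................#######
#.######......................##############..........................#########
###########.........................................................#.#########
#####.######......................................................#############
#################............................................#####.############
######################....................................##.##################
```

Everything checks out: mallet and spoon are in the tray, the beads are in the bowl, and the cup and jar have not moved. Handing in.

```bash
python3 -c "
from station import ctrl
print(ctrl.hand_in())"
```

```text
the job is handed in; nothing more can be done
None
```

I finished the job and handed it in at about 76 s of the 210 s: all three loose beads are in the bowl, stirred about six turns; the peg is down (24 N against its 8 N); spoon and mallet are back in the tray; the cup and jar are unmoved and I didn't go near the dice; hand-in returned no verdict.

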